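# Lock the lid ring of a drum with an extension bar

## Robot

A 6-joint arm with a two-finger parallel gripper is mounted at the origin on the work surface. World frame = base frame: x ahead of the robot, y to its left, z up, the work surface at z = 0. Lengths are in mm, angles in rad, forces in N, time in s.
With the tool pointing down it reaches from about 350 to 975 mm from the base axis. Payload 7.1 kg.
Tool frame: the origin (TCP) lies on the centre line of the jaws, within the pads' length; the fingertips stand 14 mm ahead of it and the grasp point (between the pads) lies 5 mm behind it; x points along the fingers, z is the direction in which the jaws open and shut, and the axes are right-handed (so a half turn about x gives the same grasp; the last joint's range is limited). The gripper opens to 88 mm and grips with 3 to 60 N. Pads are 20 mm wide; open, the fingers measure 115 mm over their backs; the gripper's body (75 mm by 178 mm) begins 61 mm behind the grasp point.
Start: joints at [1.268, 0.423, 1.63, -0, 1.089, -0.019], TCP at [174.972, 599.991, 204.875] pointing down, gripper open.
Joint ranges: [-3, 3], [-0.9, 2.11], [0.09, 2.58], [-1.31, 4.45], [0.11, 2.69], [-2.54, 2.54]. Speed limits (rad/s): [2.39, 2.39, 3.01, 3.14, 3.14, 3.14].

## Interface

Orientations are given as a rotation vector (axis times angle).
In Python, from workcell import ctrl gives the robot as it stands.
- The arm moves only by the tool servo_tool, never from a script. Its argument "plan" is a list that holds one entry, the list of rows, each a list of 7 numbers: the shift along the tool's x, y, z in cm, then the turn, a rotation vector about the tool's x, y, z in rad, then the finger opening in cm, from 0 to 8.78. A call has 1 to 8 rows; each row is the pose to reach, as a shift and turn from the pose commanded when the call began, along the tool's axes at that moment; what a row does not reach only later rows make up. A row lasts 1/12 s, in which the tool goes at most 41.7 mm and 7.16 degrees, less where a joint would pass 70% of its speed; a pose out of reach is approached as far as the arm can. A call with a gripper value outside its range is refused whole. The fingers move at their own pace and stop on an object; the grip force is fixed at half the most. Time passes only in rows, so rows that repeat a pose let the fingers close. It gives the time, the measured TCP pose, the force and the opening at its end, in the units of the state.
- ctrl.get_obs(): the state, without advancing time (a new reading comes with each control period).
- ctrl.get_image(name): name is "scene" or "top" or "wrist"; returns the picture (420x560x3 uint8, red, green, blue); there is no depth.
- ctrl.calibration(name): a dict with "K" (3x3 intrinsics, pixels), "view" (4x4, takes a point from world to camera coordinates). Camera axes: x right, y up, looking along -z (the intrinsics and any distortion apply to the point x, -y, -z); pixel columns grow to the right and rows downward; lengths in mm; the calibration is good to about 2 mm. The wrist camera is an equidistant fisheye: a pixel r from the principal point sees the ray r / f radians off the axis. A picture is of the moment at which its call begins: read the wrist's pose just before it. calibration takes no time and is no camera call; for the wrist camera it gives the pose at the moment of the call.
- ctrl.close_job(): hands the job in, once; it reports no verdict.
The state is a dict: "t": time; "qpos": joint angles; "qvel": joint speeds; "joint_torque": joint torques, N m; "ee_pos": TCP position; "orientation": TCP orientation; "ft_force": force on the tool from outside, world axes, zero at the start; "moment": the same for the moment, N m; "width": finger opening in mm.
Only numpy, scipy, OpenCV 4.12 (cv2) and the standard library are available. Lean on these libraries where they do the work, as an engineer would, in place of code of your own. Each camera call takes 0.05 s, during which the arm holds its last target.

## Task

The cocoa-mix drum's lid ring is only hand-tight: slip the open end of the square extension bar over the ring's lever until it seats against the collar, and swing the lever with it past dead centre, keeping the bar on the lever all the way and never letting the lever spring back. Press the lever firmly against its stop with the bar for half a second (a firm hand push, about 10 N, without forcing it), then draw the bar off and lay it gently back lengthwise on its rubber mat. Move the lever only with the bar, and leave the mug, jar and spoon where they are.

Things in the scene. Friction and masses are not known exactly. Their poses are not given: they have to be found in the camera images.
- drum: Dark grey steel drum, 196 mm across, its lid on, standing in a round dark wooden base board (270 mm across, 22 mm thick, screwed down), all fixed. Origin: centre of the board's underside, on the table. A steel closing ring runs round the rim, its middle 214 mm above the table; lid top at 222 mm. The +x axis points from the drum's axis to the lever's pivot, 124 mm out.
- pivot (a point): Pivot bolt of the lever (vertical, fixed), point at the lever's mid height, 214 mm above the table, 124 mm from the drum's axis. The ring's spring resists the swing about it: 1.0 N m at joint 0.1, at most 2.2 N m near 0.45, 0.2 N m at 1.00; beyond that it draws the lever home and holds it. Let go before 1.00 the lever springs back.
- lever_swing (a joint): Angle of the lever about its pivot, rad: about 0 at the start (hand-tight), growing as it is swung clockwise seen from above; dead point at 1.00; home on its stop at 1.20, lying 85 deg clockwise of the drum's +x axis. At joint 0 it points 0.283 rad clockwise of that axis. It gives way down to -0.3 if pushed open.
- lever: The ring's steel lever, level: eye at the pivot, a collar 30 mm wide, 26 mm high, then a straight shank 19 x 19 mm with a tapered round nose. Origin at the pivot, x along the shank to the nose, z up. Collar face at 40 mm, nose at 134 mm, axis 214 mm above the table. A 10 N push at the bar's middle makes 10 to 30 N of contact force in the socket, more if the bar is twisted; over 80 N bends it.
- lever_collar (a point): Centre of the collar's outer face on the shank's axis, 40 mm from the pivot; axes as the lever's. The bar is fully on when its open end rests on this face.
- lever_tip (a point): Tip of the lever's nose on the shank's axis, 134 mm from the pivot. The nose widens from 9 mm to 19 mm over its last 16 mm.
- bar: Extension bar: plain steel square tube, 28 x 28 mm outside, 22 x 22 mm inside (1.5 mm play all round the lever), 240 mm long, about 0.34 kg, open at its -x end; the +x end is closed with a black plastic cap that adds 10 mm. Origin: centre of its underside; x along the tube to the capped end. It lies flat on the rubber mat.
- bar_mouth (a point): Centre of the tube's open end: 120 mm to -x of the bar's origin and 14 mm above its underside.
- bar_mid (a point): Middle of the bar, on its axis, 14 mm above its underside.
- mat: Grey rubber mat 300 x 130 mm, 4 mm thick, fixed on the table, its long side along its x axis; origin: centre of its underside. The bar's place.
- mug: White mug, 80 mm across, 90 mm high, standing on the table; origin: centre of its underside. Leave alone.
- jar: Brown glass jar, 68 mm across, 85 mm high, standing on the table; origin: centre of its underside. Leave alone.
- spoon: Wooden spoon, 240 mm long, lying on the table. Leave alone.

How it is judged (in metres and radians):
On the way, in this order (a step that is already met when the one before it is completed fails the run):
1. the bar is fully on the lever, its open end within 5 mm of the collar, with the lever still short of 0.25 (x of bar_mouth in the frame of lever_collar between -0.02 and 0.005 m and y of bar_mouth in the frame of lever_collar between -0.006 and 0.006 m and z of bar_mouth in the frame of lever_collar between -0.006 and 0.006 m and angle between the x axis of bar and the x axis of lever_collar, either way round below 0.14 rad and value of joint lever_swing below 0.25 rad), for 0.1 s.
2. the lever is past its dead point, the bar still at least 64 mm on it (x of bar_mouth in the frame of lever_collar between -0.02 and 0.03 m and y of bar_mouth in the frame of lever_collar between -0.006 and 0.006 m and z of bar_mouth in the frame of lever_collar between -0.006 and 0.006 m and angle between the x axis of bar and the x axis of lever_collar, either way round below 0.14 rad and value of joint lever_swing above 1.03 rad), for 0.02 s.
3. the bar presses the lever against its stop firmly (contact force over 8 N, the bar bearing in the closing direction) for 0.3 s (x of bar_mouth in the frame of lever_collar between -0.02 and 0.03 m and y of bar_mouth in the frame of lever_collar between -0.006 and 0.006 m and z of bar_mouth in the frame of lever_collar between -0.006 and 0.006 m and angle between the x axis of bar and the x axis of lever_collar, either way round below 0.14 rad and value of joint lever_swing above 1.185 rad and y of bar_mid in the frame of lever_collar below -0.0005 m and contact force between bar and lever above 8 N), for 0.3 s.
At the end, for the whole second after the job is handed in: the lever is home (joint above 1.17) and stays; the bar lies flat and still on the mat, its middle within 60 mm along and 50 mm across of the mat's centre and its length within 0.3 rad of the mat's long side (value of joint lever_swing above 1.17 rad and velocity of joint lever_swing below 0.05 rad/s and x of bar_mid in the frame of mat between -0.06 and 0.06 m and y of bar_mid in the frame of mat between -0.05 and 0.05 m and angle between the x axis of bar and the x axis of mat, either way round below 0.3 rad and height (world z) of bar_mid between 0.014 and 0.022 m and height (world z) of bar_mouth between 0.013 and 0.023 m and linear speed of bar below 0.02 m/s); the robot touches nothing.
It fails at once if bar and lever press on each other with more than 80 N (the lever is forced) (contact force between bar and lever above 80 N).
It fails at once if the lever springs back open (faster than 2.5 rad/s) (velocity of joint lever_swing below -2.5 rad/s).
It fails at once if the gripper or arm itself pushes the lever (contact force between any of the fingers, the arm and lever above 2 N).
It fails at once if the bar is dropped (faster than 0.4 m/s when about to land) (height (world z) of bar_mid below 0.03 m and linear speed of bar above 0.4 m/s).
It fails at once if the mug, jar or spoon is moved more than 20 mm (distance of any of mug, jar, spoon from where it was at the start of the episode above 0.02 m).
It also fails if it takes over 72 s, if anything falls off the work surface, if the arm or the gripper's body presses on something with over 40 N, if the wrist force passes 120 N, or if a joint passes its speed limit or range.

## Working session

There is one attempt and no reset: what is moved stays moved. The work goes in short steps, Python scripts to look and compute and a tool call to move; the robot and the scene stay as the last step left them, time stands still between calls to the robot, and variables do not carry over. Pictures are saved under pics/ and viewed, and the job is handed in when it is done.

Besides the shell and the picture viewer there is one more tool, called after "Call:" in YAML: its name, and indented under it one key for each argument. servo_tool: Moves the arm, as the interface text tells. Its arguments: {"type":"object","properties":{"plan":{"type":"array","items":{"type":"array","items":{"type":"array","items":{"type":"number"}}}}},"required":["plan"]}

```bash
ls; mkdir -p pics
python3 - <<'E'
from workcell import ctrl
import cv2,numpy as np
o=ctrl.get_obs();print(o)
for n in["scene","top","wrist"]:
    c=ctrl.calibration(n);print(n,c)
    im=ctrl.get_image(n);cv2.imwrite(f"pics/{n}0.png",im[:,:,::-1])
print(ctrl.get_obs()['t'])
E
```

```text
pics
{'t': 0.0, 'qpos': array([ 1.26800476e+00,  4.23842505e-01,  1.63069220e+00, -1.28699807e-05,
        1.08860003e+00, -1.89980217e-02]), 'qvel': array([ 3.44484715e-04, -1.62650843e-03,  1.58822883e-03,  1.31619009e-04,
       -6.22752327e-04, -7.05969960e-05]), 'joint_torque': array([ 4.01046564e-04, -5.44618106e+01, -2.73671186e+01,  6.43873564e-02,
        2.25736928e-02, -7.94667721e-05]), 'ee_pos': array([174.80182461, 599.44466859, 204.09981889]), 'orientation': array([-0.99858634,  1.3314642 ,  0.99707149]), 'ft_force': array([-0.42252851, -0.23587178, -0.02021159]), 'moment': array([-0.0083804 , -0.01474548, -0.05025577]), 'width': 87.69334332130671}
scene {'K': array([[482.00159513,   0.        , 279.70590111],
       [  0.        , 482.00159513, 211.55599638],
       [  0.        ,   0.        ,   1.        ]]), 'view': array([[-8.87960562e-01,  4.59453244e-01, -2.07064696e-02,
         4.59140368e+02],
       [-3.15315913e-01, -5.75383417e-01,  7.54658730e-01,
         1.67657902e+02],
       [ 3.34816242e-01,  6.76636269e-01,  6.55790701e-01,
        -1.52549599e+03]
[... 425 characters left out ...]
e+02],
       [-1.96269577e-01,  1.92207744e-02,  9.80361574e-01,
        -9.04968957e+02],
       [ 0.00000000e+00,  0.00000000e+00,  0.00000000e+00,
         1.00000000e+00]])}
wrist {'K': array([[325.1922621 ,   0.        , 273.9865469 ],
       [  0.        , 325.1922621 , 214.00816878],
       [  0.        ,   0.        ,   1.        ]]), 'view': array([[ 2.80684467e-01,  9.59799537e-01, -1.03817850e-03,
        -6.23487431e+02],
       [-9.13333764e-01,  2.66763192e-01, -3.07666759e-01,
         3.73980163e+01],
       [-2.95021465e-01,  8.73054837e-02,  9.51493609e-01,
        -3.91220917e+02],
       [ 0.00000000e+00,  0.00000000e+00,  0.00000000e+00,
         1.00000000e+00]])}
0.15
```

View pics/scene0.png

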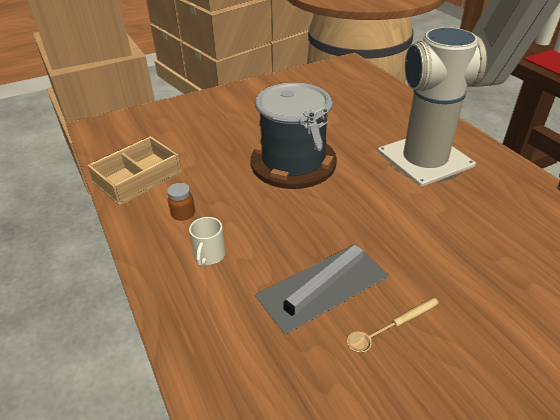

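View pics/top0.png

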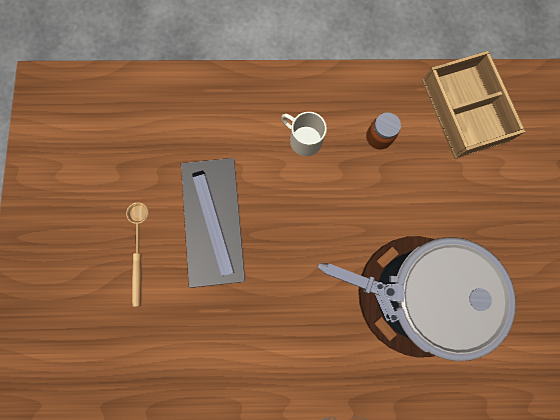

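View pics/wrist0.png

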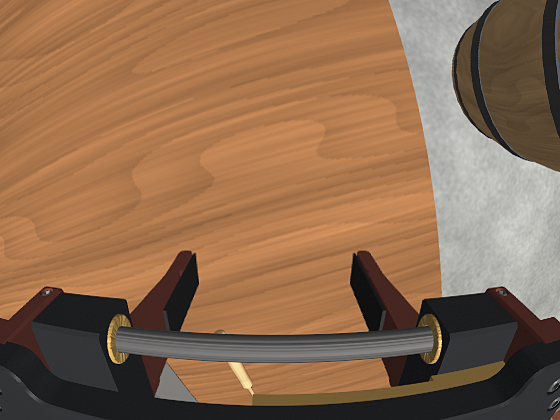

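```bash
cat > h.py <<'E'
import numpy as np,cv2
from scipy.spatial.transform import Rotation as R
from workcell import ctrl
def proj(n,P,c=None):
    c=c or ctrl.calibration(n);K,V=c['K'],c['view']
    p=(V@np.r_[np.asarray(P,float),1])[:3];q=np.array([p[0],-p[1],-p[2]]);return (K@q)[:2]/q[2]
def back(n,uv,z,c=None):
    c=c or ctrl.calibration(n);K,V=c['K'],c['view']
    d=np.linalg.inv(K)@np.array([uv[0],uv[1],1.]);d=np.array([d[0],-d[1],-d[2]])
    Rt=V[:3,:3];o=-Rt.T@V[:3,3];w=Rt.T@d;return o+w*(z-o[2])/w[2]
E
python3 - <<'E'
import cv2
a=cv2.imread('pics/top0.png')
cv2.imwrite('pics/top0a.png',cv2.resize(a[150:295,170:260],None,fx=4,fy=4,interpolation=cv2.INTER_CUBIC))
cv2.imwrite('pics/top0b.png',cv2.resize(a[220:370,310:450],None,fx=4,fy=4,interpolation=cv2.INTER_CUBIC))
b=cv2.imread('pics/scene0.png')
cv2.imwrite('pics/sc0a.png',cv2.resize(b[70:190,240:345],None,fx=5,fy=5,interpolation=cv2.INTER_CUBIC))
cv2.imwrite('pics/sc0b.png',cv2.resize(b[230:340,245:400],None,fx=5,fy=5,interpolation=cv2.INTER_CUBIC))
E
```

```text
(no output)
```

View pics/top0a.png

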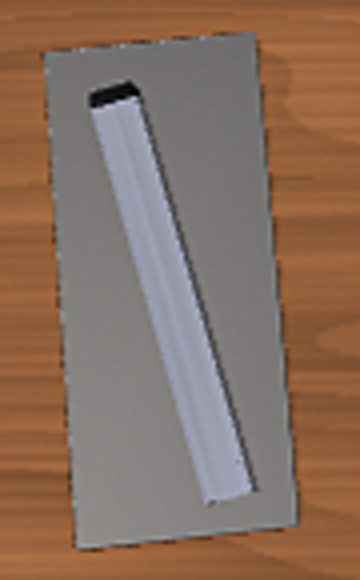

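View pics/top0b.png

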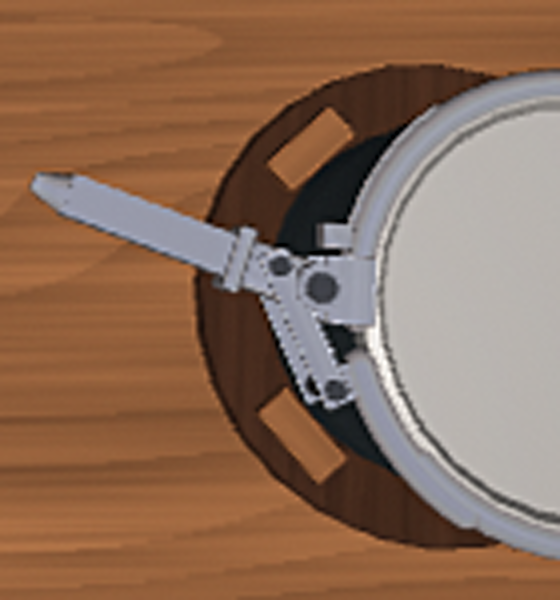

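View pics/sc0a.png

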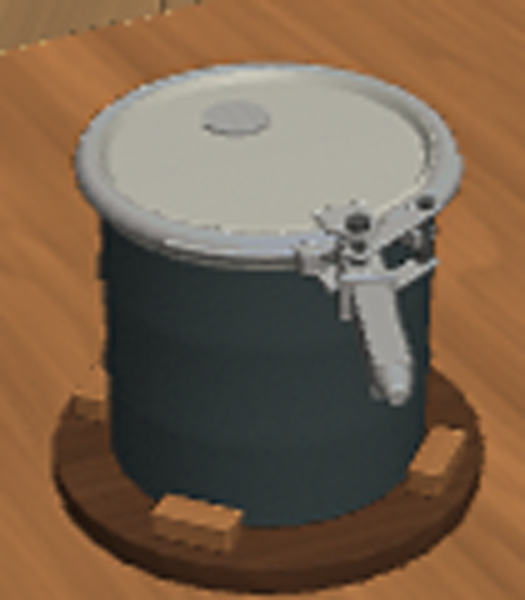

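View pics/sc0b.png

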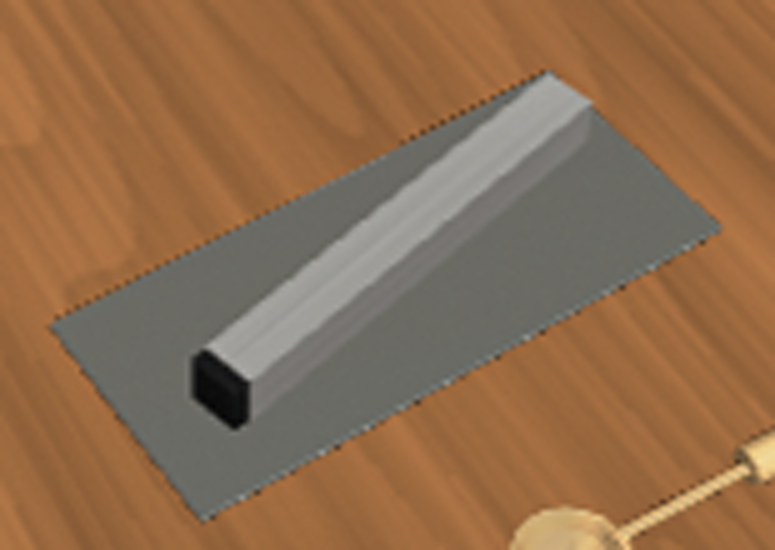

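Run:
```python
from h import *
np.set_printoptions(precision=1,suppress=True)
o=ctrl.get_obs();print(R.from_rotvec(o['orientation']).as_matrix())
T=lambda x,y,ox,oy:(ox+x/4-.4,oy+y/4-.4)
A=lambda x,y:T(x,y,170,150); B=lambda x,y:T(x,y,310,220)
for k,p in dict(m1=(44,52),m2=(255,33),m3=(299,525),m4=(78,549)).items(): print(k,back('top',A(*p),4))
for k,p in dict(mouthL=(207,504),mouthR=(255,490),capL=(91,106),capR=(137,96),capendL=(92,93),capendR=(132,82)).items(): print(k,back('top',A(*p),32))
for k,p in dict(tip=(33,183),piv=(321,287),colA=(243,228),colB=(222,290)).items(): print(k,back('top',B(*p),{'piv':226,'tip':214}.get(k,227)), back('top',B(*p),214))
S=lambda x,y,ox,oy:(ox+x/5-.4,oy+y/5-.4)
for k,p in dict(m1=(50,326),m2=(547,70),m3=(720,230),m4=(205,520)).items(): print('s',k,back('scene',S(*p,245,230),4))
for k,p in dict(mouthL=(547,72),mouthR=(592,103),capL=(208,348),capR=(250,380)).items(): print('s',k,back('scene',S(*p,245,230),32))
for k,p in dict(tip=(402,395)).items(): print('s',k,back('scene',S(*p,240,70),214))
for n,uv,z in[('top',(308,133),90),('top',(388,121),85)]:print(back(n,uv,z))
# drum lid circle: ring outer
print(back('top',(454,299),222))
```

```text
[[-0.  -1.   0.3]
 [-0.   0.3  1. ]
 [-1.   0.  -0. ]]
m1 [697.9 372.7   4. ]
m2 [708.8 244.5   4. ]
m3 [412.7 216.8   4. ]
m4 [400.9 343.7   4. ]
mouthL [424.7 266.7  32. ]
mouthR [432.1 239.8  32. ]
capL [656.3 337.9  32. ]
capR [662.1 311.   32. ]
capendL [664.2 337.5  32. ]
capendR [670.7 314.1  32. ]
tip [436.6  68.  214. ] [436.6  68.  214. ]
piv [388.1 -58.9 226. ] [387.9 -62.2 214. ]
colA [414.7 -25.  227. ] [414.9 -27.9 214. ]
colB [387.5 -14.  227. ] [387.2 -16.8 214. ]
s m1 [709.1 244.3   4. ]
s m2 [412.4 213.9   4. ]
s m3 [400.8 343.9   4. ]
s m4 [695.4 372.4   4. ]
s mouthL [431.  237.5  32. ]
s mouthR [423.8 265.9  32. ]
s capL [660.7 310.5  32. ]
s capR [652.7 334.9  32. ]
s tip [432.1  63.4 214. ]
[739.6  67.8  90. ]
[ 769.2 -118.    85. ]
[ 373.  -175.5  222. ]
```

```bash
cat >> h.py <<'E'
import json,os,sys
def psi_now():
    M=R.from_rotvec(ctrl.get_obs()['orientation']).as_matrix();return np.arctan2(M[1,1],M[0,1]),M
# commanded pose kept in cmd.json : x,y,z,psi (tool down assumed; y axis yaw psi)
def load(): return json.load(open('cmd.json'))
def save(c): json.dump([float(v) for v in c],open('cmd.json','w'))
def axes(psi):
    y=np.array([np.cos(psi),np.sin(psi),0]);x=np.array([0,0,-1.]);return np.c_[x,y,np.cross(x,y)]
def rows(targets,w):
    """targets: list of (x,y,z,psi) -> rows relative to cmd; prints; saves last"""
    c=load();A=axes(c[3]);out=[]
    for t in targets:
        d=A.T@(np.array(t[:3])-c[:3])/10
        out.append([round(float(v),2) for v in d]+[round(c[3]-t[3],3),0,0,w])
    print(json.dumps([out]))
    l=out[-1];p=np.array(c[:3])+A@np.array(l[:3])*10
    save([*p,c[3]-l[3]])
def lin(c,t,n):
    return [np.array(c)+(np.array(t)-np.array(c))*i/n for i in range(1,n+1)]
def st():
    o=ctrl.get_obs();p,M=psi_now();c=load()
    print('t',round(o['t'],2),'pos',o['ee_pos'].round(1),'psi',round(p,4),'tilt',M[:,0].round(3),'F',o['ft_force'].round(1),'M',o['moment'].round(2),'w',round(o['width'],1),'cmd',np.round(c,3),'q',o['qpos'].round(2))
E
python3 - <<'E'
from h import *
p,M=psi_now();print(p,M.round(4))
save([174.972,599.991,204.875,p]);c=load()
L=lin(c,[543.6,288.6,120,.298],24)
f=load
rows(L[:8],8.7);rows(L[8:16],8.7);rows(L[16:],8.7);st()
E
```

```text
2.8578128564074885 [[-3.0e-04 -9.6e-01  2.8e-01]
 [-1.1e-03  2.8e-01  9.6e-01]
 [-1.0e+00  0.0e+00 -1.2e-03]]
[[[0.35, -1.84, -0.82, 0.107, 0, 0, 8.7], [0.71, -3.68, -1.63, 0.213, 0, 0, 8.7], [1.06, -5.51, -2.45, 0.32, 0, 0, 8.7], [1.41, -7.35, -3.26, 0.427, 0, 0, 8.7], [1.77, -9.19, -4.08, 0.533, 0, 0, 8.7], [2.12, -11.03, -4.89, 0.64, 0, 0, 8.7], [2.48, -12.86, -5.71, 0.747, 0, 0, 8.7], [2.83, -14.7, -6.52, 0.853, 0, 0, 8.7]]]
[[[0.35, -1.83, 0.85, 0.107, 0, 0, 8.7], [0.71, -3.65, 1.69, 0.214, 0, 0, 8.7], [1.06, -5.47, 2.54, 0.32, 0, 0, 8.7], [1.41, -7.3, 3.39, 0.427, 0, 0, 8.7], [1.77, -9.12, 4.24, 0.534, 0, 0, 8.7], [2.12, -10.94, 5.09, 0.64, 0, 0, 8.7], [2.47, -12.77, 5.93, 0.747, 0, 0, 8.7], [2.83, -14.59, 6.78, 0.854, 0, 0, 8.7]]]
[[[0.35, -0.56, 1.93, 0.106, 0, 0, 8.7], [0.71, -1.11, 3.86, 0.213, 0, 0, 8.7], [1.06, -1.67, 5.8, 0.32, 0, 0, 8.7], [1.41, -2.23, 7.73, 0.426, 0, 0, 8.7], [1.77, -2.79, 9.66, 0.533, 0, 0, 8.7], [2.12, -3.35, 11.59, 0.639, 0, 0, 8.7], [2.47, -3.91, 13.52, 0.746, 0, 0, 8.7], [2.83, -4.47, 15.45, 0.853, 0, 0, 8.7]]]
t 0.15 pos [174.8 599.6 204.3] psi 2.8578 tilt [-0.    -0.001 -1.   ] F [ 1.5  0.3 -0.3] M [ 0.03 -0.   -0.06] w 87.9 cmd [5.43552e+02 2.88567e+02 1.19975e+02 2.98000e-01] q [ 1.27  0.42  1.63 -0.    1.09 -0.02]
```

Call:
servo_tool:
  plan:
    - [[0.35,-1.84,-0.82,0.107,0,0,8.7],[0.71,-3.68,-1.63,0.213,0,0,8.7],[1.06,-5.51,-2.45,0.32,0,0,8.7],[1.41,-7.35,-3.26,0.427,0,0,8.7],[1.77,-9.19,-4.08,0.533,0,0,8.7],[2.12,-11.03,-4.89,0.64,0,0,8.7],[2.48,-12.86,-5.71,0.747,0,0,8.7],[2.83,-14.7,-6.52,0.853,0,0,8.7]]

```text
t: 0.82
ee_pos: [298.4, 495.4, 176.2]
orientation: [-0.337, 1.545, 0.336]
ft_force: [0.2, 0.4, 0.8]
width: 86.8
```

Call:
servo_tool:
  plan:
    - [[0.35,-1.83,0.85,0.107,0,0,8.7],[0.71,-3.65,1.69,0.214,0,0,8.7],[1.06,-5.47,2.54,0.32,0,0,8.7],[1.41,-7.3,3.39,0.427,0,0,8.7],[1.77,-9.12,4.24,0.534,0,0,8.7],[2.12,-10.94,5.09,0.64,0,0,8.7],[2.47,-12.77,5.93,0.747,0,0,8.7],[2.83,-14.59,6.78,0.854,0,0,8.7]]

```text
t: 1.48
ee_pos: [421.3, 391.5, 147.9]
orientation: [0.333, 1.545, -0.334]
ft_force: [-0.5, 0.5, -0.1]
width: 87.3
```

Call:
servo_tool:
  plan:
    - [[0.35,-0.56,1.93,0.106,0,0,8.7],[0.71,-1.11,3.86,0.213,0,0,8.7],[1.06,-1.67,5.8,0.32,0,0,8.7],[1.41,-2.23,7.73,0.426,0,0,8.7],[1.77,-2.79,9.66,0.533,0,0,8.7],[2.12,-3.35,11.59,0.639,0,0,8.7],[2.47,-3.91,13.52,0.746,0,0,8.7],[2.83,-4.47,15.45,0.853,0,0,8.7]]

```text
t: 2.15
ee_pos: [544.1, 287.7, 119.6]
orientation: [0.991, 1.334, -0.992]
ft_force: [0.3, 0.8, -0.4]
width: 87.0
```

Run:
```python
from h import *
st()
cv2.imwrite('pics/w1.png',ctrl.get_image('wrist')[:,:,::-1])
```

```text
t 2.15 pos [544.1 287.7 119.6] psi 0.2924 tilt [-0. -0. -1.] F [ 0.3  0.8 -0.4] M [-0.04  0.14  0.  ] w 87.0 cmd [5.43552e+02 2.88567e+02 1.19975e+02 2.98000e-01] q [ 0.47  0.51  1.71 -0.    0.92  1.75]
```

View pics/w1.png

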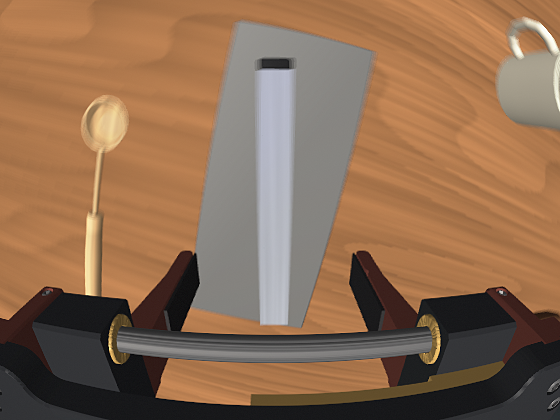

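Call:
servo_tool:
  plan:
    - [[3,0,0,0,0,0,8.7],[6,0,0,0,0,0,8.7],[8,0,0,0,0,0,8.7],[9,0,0,0,0,0,8.7],[9.5,0,0,0,0,0,8.7],[9.8,0,0,0,0,0,8.7],[10.0,0,0,0,0,0,8.7],[10.0,0,0,0,0,0,8.7]]

```text
t: 2.87
ee_pos: [544.1, 289.0, 20.7]
orientation: [0.988, 1.335, -0.986]
ft_force: [0.5, -0.1, -0.3]
width: 86.8
```

Call:
servo_tool:
  plan:
    - [[0,0,0,0,0,0,5],[0,0,0,0,0,0,4],[0,0,0,0,0,0,3],[0,0,0,0,0,0,2],[0,0,0,0,0,0,1],[0,0,0,0,0,0,0],[0,0,0,0,0,0,0],[0,0,0,0,0,0,0]]

```text
t: 3.53
ee_pos: [543.6, 288.6, 20.0]
orientation: [0.987, 1.335, -0.987]
ft_force: [-0.9, 0.2, -0.2]
width: 36.9
```

Run:
```python
from h import *
c=load();c[2]-=100;save(c)
st()
cv2.imwrite('pics/w2.png',ctrl.get_image('wrist')[:,:,::-1])
```

```text
t 3.53 pos [543.6 288.6  20. ] psi 0.2978 tilt [ 0. -0. -1.] F [-0.9  0.2 -0.2] M [-0.11  0.13  0.01] w 36.9 cmd [5.43552e+02 2.88567e+02 1.99750e+01 2.98000e-01] q [ 0.47  0.66  1.74 -0.    0.74  1.74]
```

View pics/w2.png

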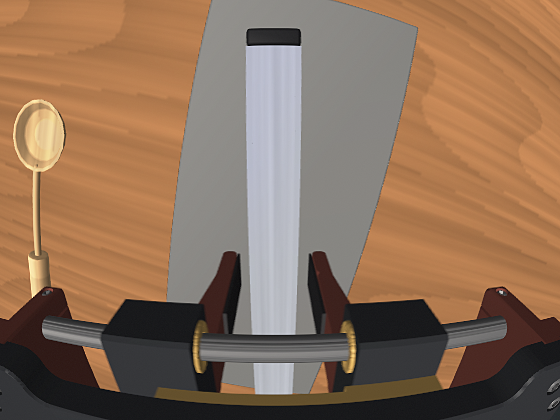

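Still closing; wait a few rows more.

Call:
servo_tool:
  plan:
    - [[0,0,0,0,0,0,0],[0,0,0,0,0,0,0],[0,0,0,0,0,0,0],[0,0,0,0,0,0,0],[0,0,0,0,0,0,0],[0,0,0,0,0,0,0]]

```text
t: 4.08
ee_pos: [543.5, 288.6, 20.0]
orientation: [0.987, 1.335, -0.987]
ft_force: [0.2, -0.3, 0.8]
width: 0.4
```

Call:
servo_tool:
  plan:
    - [[-1,0,0,0,0,0,0],[-3,0,0,0,0,0,0],[-6,0,0,0,0,0,0],[-9,0,0,0,0,0,0],[-12,0,0,0,0,0,0],[-15,0,0,0,0,0,0],[-18,0,0,0,0,0,0],[-20,0,0,0,0,0,0]]

```text
t: 4.75
ee_pos: [544.4, 289.0, 224.1]
orientation: [0.99, 1.334, -0.984]
ft_force: [0.1, -0.5, 0.6]
width: 0.4
```

Run:
```python
from h import *
c=load();c[2]+=200;save(c)
st()
psi=1.21;d=np.array([np.cos(psi),np.sin(psi)])
p=np.array([388,-61])+d*(40+100+120)
t=[p[0],p[1],216,psi];print(t)
L=lin(c,t,12)
rows(L[:8],0);rows(L[8:]+[t,t],0)
```

```text
t 4.75 pos [544.4 289.  224.1] psi 0.2978 tilt [ 0.004  0.002 -1.   ] F [ 0.1 -0.5  0.6] M [-0.05  0.19 -0.01] w 0.4 cmd [5.43552e+02 2.88567e+02 2.19975e+02 2.98000e-01] q [ 0.47  0.39  1.64 -0.    1.11  1.74]
[np.float64(479.7850443170259), np.float64(182.26016040388032), 216, 1.21]
[[[0.03, -0.77, 0.69, -0.076, 0, 0, 0], [0.07, -1.54, 1.38, -0.152, 0, 0, 0], [0.1, -2.3, 2.07, -0.228, 0, 0, 0], [0.13, -3.07, 2.76, -0.304, 0, 0, 0], [0.17, -3.84, 3.45, -0.38, 0, 0, 0], [0.2, -4.61, 4.15, -0.456, 0, 0, 0], [0.23, -5.38, 4.84, -0.532, 0, 0, 0], [0.26, -6.14, 5.53, -0.608, 0, 0, 0]]]
[[[0.04, -1.03, 0.12, -0.076, 0, 0, 0], [0.07, -2.05, 0.25, -0.152, 0, 0, 0], [0.1, -3.08, 0.38, -0.228, 0, 0, 0], [0.14, -4.1, 0.51, -0.304, 0, 0, 0], [0.14, -4.1, 0.51, -0.304, 0, 0, 0], [0.14, -4.1, 0.51, -0.304, 0, 0, 0]]]
```

Run:
```python
from h import *
save([543.552,288.567,219.975,.298])
cv2.imwrite('pics/w3.png',ctrl.get_image('wrist')[:,:,::-1])
cv2.imwrite('pics/s3.png',ctrl.get_image('scene')[:,:,::-1])
cv2.imwrite('pics/t3.png',ctrl.get_image('top')[:,:,::-1])
```

```text
(no output)
```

View pics/w3.png

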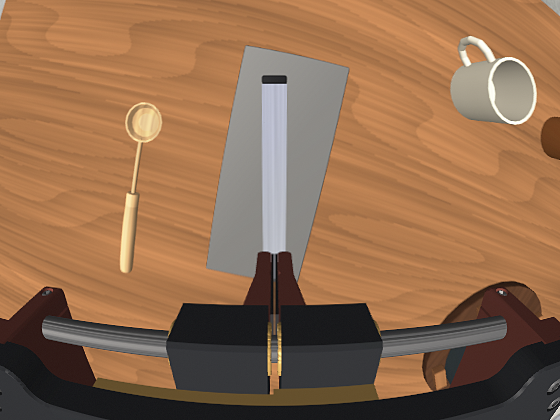

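View pics/s3.png

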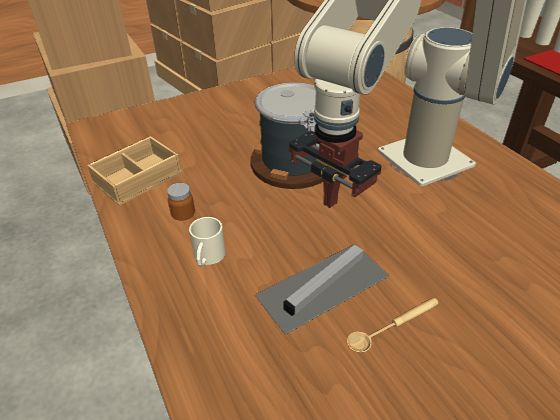

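View pics/t3.png

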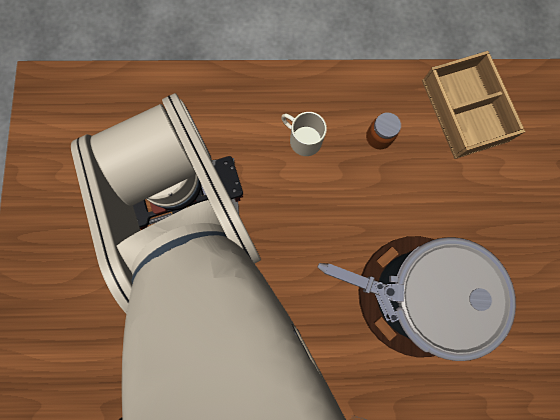

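Run:
```python
from h import *
st()
o=ctrl.get_obs()['ee_pos']
for n in('scene','top'):
  for dz in(0,-14,5): print(n,dz,proj(n,o+[0,0,dz]))
c=ctrl.calibration('wrist');print(c['K'],c['view']);V=c['view'];print(-V[:3,:3].T@V[:3,3])
im=cv2.imread('pics/s3.png');cv2.imwrite('pics/s3a.png',cv2.resize(im[110:250,260:400],None,fx=4,fy=4,interpolation=cv2.INTER_CUBIC))
```

```text
t 4.9 pos [544.5 289.1 222.5] psi 0.2979 tilt [ 0.004  0.002 -1.   ] F [-0.2 -0.2 -1.1] M [-0.    0.16  0.03] w 0.1 cmd [5.43552e+02 2.88567e+02 2.19975e+02 2.98000e-01] q [0.47 0.39 1.64 0.   1.11 1.74]
scene 0 [329.68550981 212.72927015]
scene -14 [329.36980239 217.75631774]
scene 5 [329.7996696  210.91148994]
top 0 [198.05213681 208.14849821]
top -14 [199.32589764 209.47042075]
top 5 [197.58640361 207.66515533]
[[325.1922621    0.         273.9865469 ]
 [  0.         325.1922621  214.00816878]
 [  0.           0.           1.        ]] [[ 2.92745210e-01 -9.56190472e-01 -1.51280215e-04  1.16105382e+02]
 [ 9.11954432e-01  2.79249557e-01 -3.00597404e-01 -5.36431440e+02]
 [ 2.87470619e-01  8.78604895e-02  9.53751109e-01 -5.90300633e+02]
 [ 0.00000000e+00  0.00000000e+00  0.00000000e+00  1.00000000e+00]]
[624.90582317 312.68120445 401.76754941]
```

View pics/s3a.png

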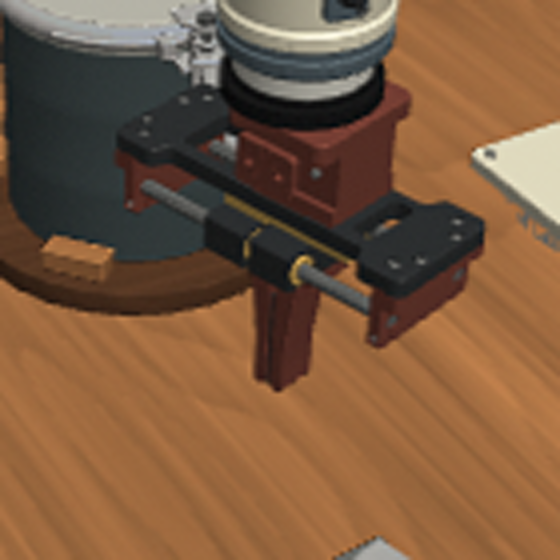

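```bash
cat >> h.py <<'E'
def wproj(P,c):
    K,V=c['K'],c['view'];p=(V@np.r_[np.asarray(P,float),1])[:3];q=np.array([p[0],-p[1],-p[2]])
    th=np.arctan2(np.hypot(q[0],q[1]),q[2]);d=q[:2]/np.hypot(q[0],q[1]);return K[:2,2]+K[0,0]*th*d
E
python3 - <<'E'
from h import *
c=ctrl.calibration('wrist')
for P in[(697.9,372.7,4),(708.8,244.5,4),(412.7,216.8,4),(400.9,343.7,4),(667,326,32),(656.3,338,32),(662,311,32)]:
    print(P,wproj(P,c), [wproj(np.array(P)-[0,0,dz],c).round(0) for dz in(20,32)])
o=ctrl.get_obs();print(o['ee_pos'])
for d in(-14,0,14,20,30):print(d,wproj(o['ee_pos']+[0,0,d],c))
E
```

```text
(697.9, 372.7, 4) [244.00860321  44.8674712 ] [array([245.,  48.]), array([246.,  50.])]
(708.8, 244.5, 4) [347.9150909   68.28465963] [array([344.,  70.]), array([343.,  71.])]
(412.7, 216.8, 4) [295.0685984  285.70535757] [array([294., 279.]), array([294., 275.])]
(400.9, 343.7, 4) [205.51770737 268.72004793] [array([208., 262.]), array([210., 259.])]
(667, 326, 32) [273.66570141  76.07687193] [array([274.,  78.]), array([274.,  79.])]
(656.3, 338, 32) [260.53451232  81.98715294] [array([261.,  84.]), array([262.,  85.])]
(662, 311, 32) [285.24370733  84.10170011] [array([285.,  86.]), array([284.,  87.])]
[544.48276444 289.06702947 222.5009403 ]
-14 [272.54124917 247.7845739 ]
0 [272.44281994 256.93889239]
14 [272.33161585 267.34608167]
20 [272.27947662 272.24970629]
30 [272.18582272 281.09711069]
```

Run:
```python
from h import *
c=ctrl.calibration('wrist');o=ctrl.get_obs()['ee_pos']
im=cv2.imread('pics/w3.png');cv2.imwrite('pics/w3a.png',cv2.resize(im[230:330,200:350],None,fx=5,fy=5,interpolation=cv2.INTER_CUBIC))
im=cv2.imread('pics/w2.png');cv2.imwrite('pics/w2a.png',cv2.resize(im[230:330,200:350],None,fx=5,fy=5,interpolation=cv2.INTER_CUBIC))
for y in(0,10,-10):
  for d in(-14,0,14,20,30):print(y,d,wproj(o+[.956*y,.293*y,d],c).round(1), proj('scene',o+[.956*y,.293*y,d]).round(1))
```

```text
0 -14 [272.5 247.8] [329.4 217.8]
0 0 [272.4 256.9] [329.7 212.7]
0 14 [272.3 267.3] [330.  207.6]
0 20 [272.3 272.2] [330.1 205.4]
0 30 [272.2 281.1] [330.4 201.6]
10 -14 [272.5 233.4] [326.2 220. ]
10 0 [272.4 241.7] [326.5 215. ]
10 14 [272.3 251.3] [326.8 209.9]
10 20 [272.2 255.9] [326.9 207.7]
10 30 [272.1 264.1] [327.1 203.9]
-10 -14 [272.6 261.7] [332.5 215.5]
-10 0 [272.5 271.5] [332.8 210.5]
-10 14 [272.4 282.6] [333.2 205.4]
-10 20 [272.3 287.8] [333.3 203.1]
-10 30 [272.2 297.2] [333.6 199.4]
```

View pics/w3a.png

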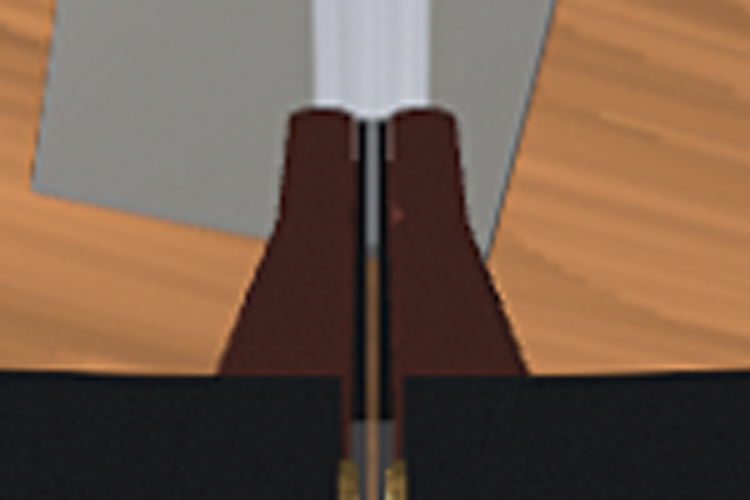

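View pics/w2a.png

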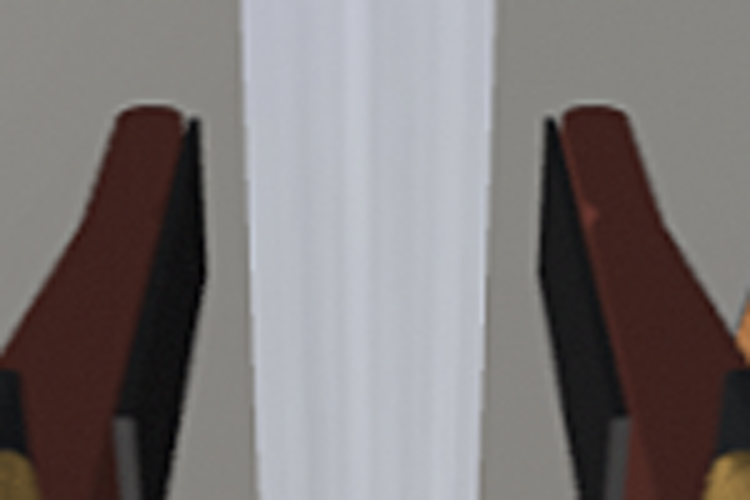

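Call:
servo_tool:
  plan:
    - [[3,0,0,0,0,0,5.5],[6,0,0,0,0,0,5.5],[9,0,0,0,0,0,5.5],[12,0,0,0,0,0,5.5],[14,0,0,0,0,0,5.5],[15,0,0,0,0,0,5.5],[15,0,0,0,0,0,5.5],[15,0,0,0,0,0,5.5]]

```text
t: 5.57
ee_pos: [543.1, 288.3, 69.4]
orientation: [0.986, 1.336, -0.988]
ft_force: [-0.5, -0.1, 0.9]
width: 50.2
```

Run:
```python
from h import *
c=load();c[2]-=150;save(c)
st()
cv2.imwrite('pics/w4.png',ctrl.get_image('wrist')[:,:,::-1])
im=ctrl.get_image('scene')[:,:,::-1]
cv2.imwrite('pics/s4.png',cv2.resize(im[170:330,240:400],None,fx=4,fy=4,interpolation=cv2.INTER_CUBIC))
```

```text
t 5.57 pos [543.1 288.3  69.4] psi 0.2978 tilt [-0.001 -0.001 -1.   ] F [-0.5 -0.1  0.9] M [-0.04  0.08  0.02] w 50.2 cmd [5.43552e+02 2.88567e+02 6.99750e+01 2.98000e-01] q [ 0.47  0.58  1.73 -0.    0.83  1.74]
```

View pics/s4.png

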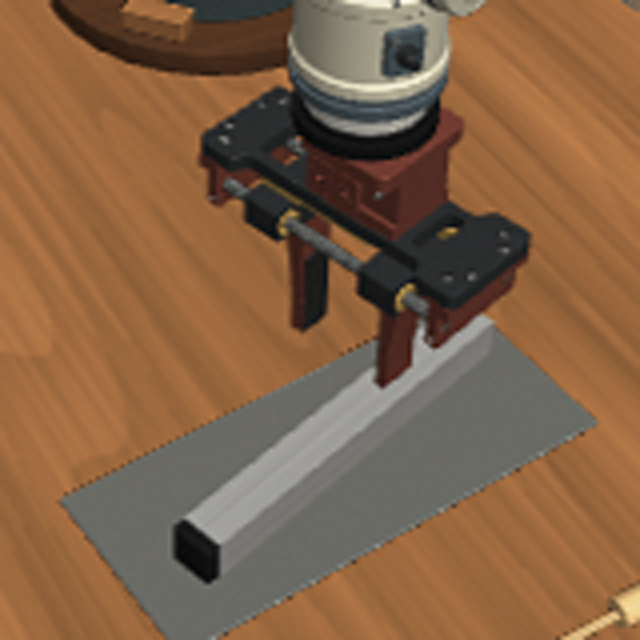

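View pics/w4.png

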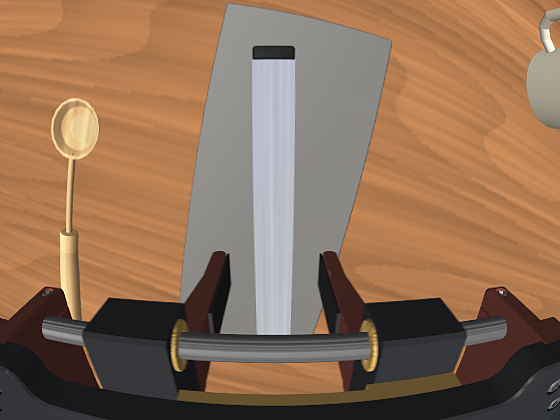

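Run:
```python
from h import *
from scipy.optimize import least_squares
c=ctrl.calibration('wrist');o=ctrl.get_obs()['ee_pos'];A=axes(.298)
cs=ctrl.calibration('scene')
for s,w in[((335,266.7),(219,251.5)),((334.5,266.7),(226,252)),((315.5,252.5),(330,251.5)),((313,252),(337,251.5))]:
    f=lambda l:np.r_[proj('scene',o+A@l,cs)-s,wproj(o+A@l,c)-w]
    r=least_squares(f,[0,0,0]);print(r.x.round(1),r.fun.round(1))
```

```text
[-14.5   9.8 -29.9] [-0.9  0.7 -0.1  0.3]
[-10.2   7.6 -26.7] [-1.   0.7 -0.1  0.3]
[-14.3   9.5  32.2] [-2.   0.8 -0.3  0.5]
[-14.8   9.9  36.2] [-0.9  0.3 -0.1  0.2]
```

Call:
servo_tool:
  plan:
    - [[3,0,0,0,0,0,5.5],[5,0,0,0,0,0,5.5],[6,0,0,0,0,0,5.5],[6.6,0,0,0,0,0,5.5],[7,0,0,0,0,0,5.5],[7.3,0,0,0,0,0,5.5],[7.3,0,0,0,0,0,5.5]]

```text
t: 6.25
ee_pos: [544.0, 288.8, -2.5]
orientation: [0.988, 1.335, -0.986]
ft_force: [-0.4, -0.1, 0.1]
width: 55.1
```

Run:
```python
from h import *
c=load();c[2]-=73;save(c)
st()
im=ctrl.get_image('scene')[:,:,::-1]
cv2.imwrite('pics/s5.png',cv2.resize(im[170:330,240:400],None,fx=4,fy=4,interpolation=cv2.INTER_CUBIC))
```

```text
t 6.25 pos [544.  288.8  -2.5] psi 0.2978 tilt [ 0.001  0.    -1.   ] F [-0.4 -0.1  0.1] M [-0.05  0.16 -0.03] w 55.1 cmd [ 5.43552e+02  2.88567e+02 -3.02500e+00  2.98000e-01] q [0.47 0.7  1.74 0.   0.7  1.74]
```

View pics/s5.png

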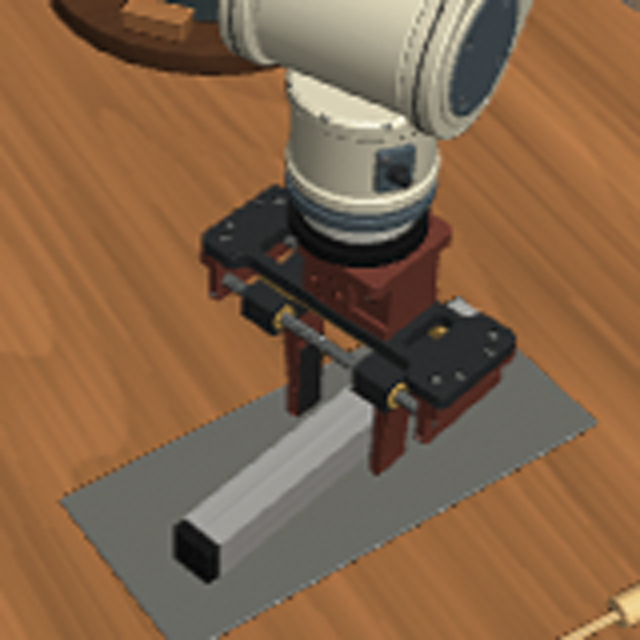

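Call:
servo_tool:
  plan:
    - [[0.2,0,0,0,0,0,5.5],[0.3,0,0,0,0,0,4],[0.3,0,0,0,0,0,0],[0.3,0,0,0,0,0,0],[0.3,0,0,0,0,0,0],[0.3,0,0,0,0,0,0],[0.3,0,0,0,0,0,0],[0.3,0,0,0,0,0,0]]

```text
t: 6.97
ee_pos: [543.6, 288.6, -5.9]
orientation: [0.987, 1.335, -0.987]
ft_force: [-0.1, -0.1, 1.3]
width: 27.9
```

Run:
```python
from h import *
c=load();c[2]-=3;save(c)
st()
```

```text
t 6.97 pos [543.6 288.6  -5.9] psi 0.2978 tilt [ 0.  0. -1.] F [-0.1 -0.1  1.3] M [ 0.04  0.19 -0.  ] w 27.9 cmd [ 5.43552e+02  2.88567e+02 -6.02500e+00  2.98000e-01] q [0.47 0.7  1.74 0.   0.7  1.74]
```

Call:
servo_tool:
  plan:
    - [[-1,0,0,0,0,0,0],[-3,0,0,0,0,0,0],[-6,0,0,0,0,0,0],[-10,0,0,0,0,0,0],[-14,0,0,0,0,0,0],[-17,0,0,0,0,0,0],[-19,0,0,0,0,0,0],[-19.6,0,0,0,0,0,0]]

```text
t: 7.63
ee_pos: [545.1, 289.3, 194.4]
orientation: [0.991, 1.333, -0.982]
ft_force: [0.6, 0.3, -3.7]
width: 27.9
```

Run:
```python
from h import *
c=load();c[2]+=196;save(c)
st()
psi=1.21;d=np.array([np.cos(psi),np.sin(psi)])
p=np.array([388,-61])+d*(300)
t=[p[0],p[1],190,psi];print(t)
L=lin(c,t,13)
rows(L[:8],0);rows(L[8:]+[t,t],0)
```

```text
t 7.63 pos [545.1 289.3 194.4] psi 0.2978 tilt [ 0.005  0.003 -1.   ] F [ 0.6  0.3 -3.7] M [-0.06  0.21  0.  ] w 27.9 cmd [5.43552e+02 2.88567e+02 1.89975e+02 2.98000e-01] q [ 0.47  0.42  1.66 -0.    1.05  1.74]
[np.float64(493.9058203657991), np.float64(219.68480046601576), 190, 1.21]
[[[-0.0, -0.52, 0.39, -0.07, 0, 0, 0], [-0.0, -1.04, 0.79, -0.14, 0, 0, 0], [-0.0, -1.56, 1.18, -0.21, 0, 0, 0], [-0.0, -2.08, 1.58, -0.281, 0, 0, 0], [-0.0, -2.6, 1.97, -0.351, 0, 0, 0], [-0.0, -3.12, 2.37, -0.421, 0, 0, 0], [-0.0, -3.64, 2.76, -0.491, 0, 0, 0], [-0.0, -4.17, 3.16, -0.561, 0, 0, 0]]]
[[[-0.0, -0.64, 0.06, -0.07, 0, 0, 0], [-0.0, -1.29, 0.11, -0.141, 0, 0, 0], [-0.0, -1.95, 0.17, -0.211, 0, 0, 0], [-0.0, -2.6, 0.23, -0.281, 0, 0, 0], [-0.0, -3.25, 0.28, -0.351, 0, 0, 0], [-0.0, -3.25, 0.28, -0.351, 0, 0, 0], [-0.0, -3.25, 0.28, -0.351, 0, 0, 0]]]
```

Call:
servo_tool:
  plan:
    - [[0,-0.52,0.39,-0.07,0,0,0],[0,-1.04,0.79,-0.14,0,0,0],[0,-1.56,1.18,-0.21,0,0,0],[0,-2.08,1.58,-0.281,0,0,0],[0,-2.6,1.97,-0.351,0,0,0],[0,-3.12,2.37,-0.421,0,0,0],[0,-3.64,2.76,-0.491,0,0,0],[0,-4.17,3.16,-0.561,0,0,0]]

```text
t: 8.3
ee_pos: [511.6, 245.3, 188.5]
orientation: [0.553, 1.501, -0.556]
ft_force: [0.6, -0.2, -3.7]
width: 27.8
```

Call:
servo_tool:
  plan:
    - [[0,-0.64,0.06,-0.07,0,0,0],[0,-1.29,0.11,-0.141,0,0,0],[0,-1.95,0.17,-0.211,0,0,0],[0,-2.6,0.23,-0.281,0,0,0],[0,-3.25,0.28,-0.351,0,0,0],[0,-3.25,0.28,-0.351,0,0,0],[0,-3.25,0.28,-0.351,0,0,0],[0,-3.25,0.28,-0.351,0,0,0]]

```text
t: 8.97
ee_pos: [493.7, 219.7, 189.5]
orientation: [0.285, 1.553, -0.285]
ft_force: [-0.6, -0.1, -3.3]
width: 28.2
```

Run:
```python
from h import *
st()
im=ctrl.get_image('top')[:,:,::-1];cv2.imwrite('pics/t6.png',im)
im2=ctrl.get_image('scene')[:,:,::-1];cv2.imwrite('pics/s6.png',im2)
cv2.imwrite('pics/w6.png',ctrl.get_image('wrist')[:,:,::-1])
cv2.imwrite('pics/s6a.png',cv2.resize(im2[70:200,240:370],None,fx=4.5,fy=4.5,interpolation=cv2.INTER_CUBIC))
cv2.imwrite('pics/t6a.png',cv2.resize(im[180:320,230:410],None,fx=4,fy=4,interpolation=cv2.INTER_CUBIC))
st()
```

```text
t 8.97 pos [493.7 219.7 189.5] psi 1.2078 tilt [-0.001 -0.    -1.   ] F [-0.6 -0.1 -3.3] M [-0.13  0.16 -0.  ] w 28.2 cmd [493.859 219.679 189.975   1.21 ] q [0.4  0.32 1.83 0.   0.99 0.76]
t 9.12 pos [493.9 219.9 189.8] psi 1.209 tilt [-0. -0. -1.] F [ 0.2 -0.1 -2.6] M [-0.19  0.15 -0.02] w 27.9 cmd [493.859 219.679 189.975   1.21 ] q [0.4  0.32 1.83 0.   0.99 0.76]
```

View pics/t6a.png

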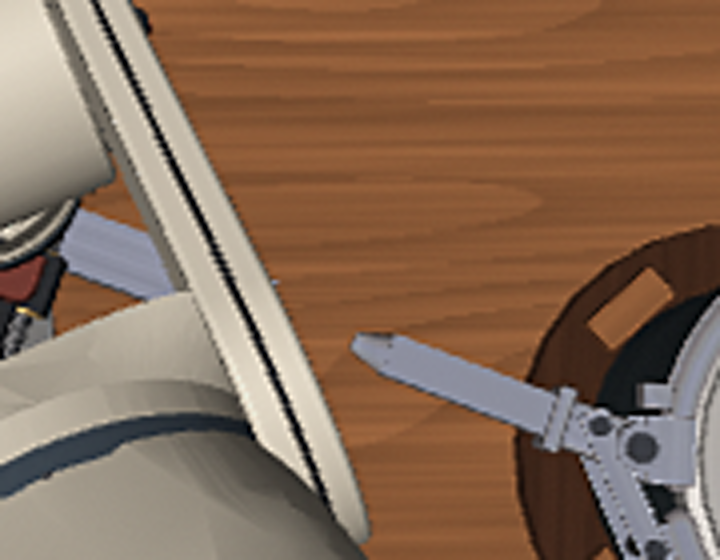

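View pics/s6a.png

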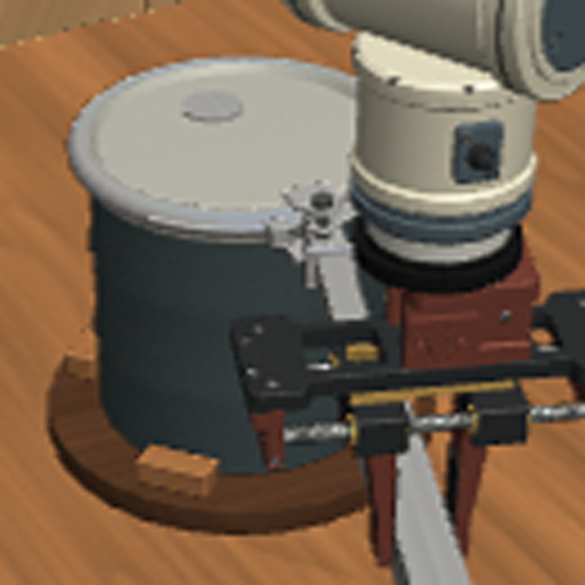

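View pics/w6.png

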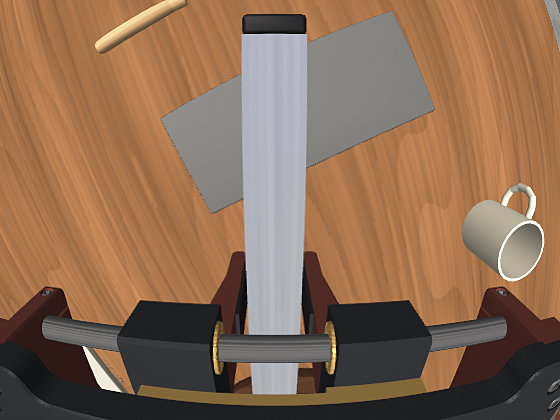

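Run:
```python
from h import *
im=cv2.imread('pics/top0.png');c=ctrl.calibration('top')
hsv=cv2.cvtColor(im,cv2.COLOR_BGR2HSV).astype(int)
# metal-ness: low saturation; subpixel profile of B-R
f=(im[:,:,0].astype(float)-im[:,:,2])  # B-R: metal ~ + , wood strongly -
P0=np.array([388,-61.]);psi=1.21
d=np.array([np.cos(psi),np.sin(psi)]);n=np.array([-d[1],d[0]])
z=214
def samp(uv):
    return cv2.remap(f.astype(np.float32),np.array([[uv[0]]],np.float32),np.array([[uv[1]]],np.float32),cv2.INTER_LINEAR)[0,0]
pts=[]
for s in range(56,150,4):
    off=np.arange(-26,26.1,.5)
    v=np.array([samp(proj('top',[*(P0+d*s+n*k),z],c)) for k in off])
    thr=-20
    m=v>thr
    i=np.where(m)[0]
    if len(i): print(s,off[i[0]],off[i[-1]],(off[i[0]]+off[i[-1]])/2, v.max().round(0),v.min().round(0))
```

```text
56 -10.5 10.0 -0.25 24.0 -100.0
60 -9.5 10.0 0.25 22.0 -108.0
64 -9.5 10.0 0.25 25.0 -104.0
68 -9.0 10.0 0.5 26.0 -99.0
72 -9.5 10.0 0.25 26.0 -98.0
76 -10.0 10.0 0.0 26.0 -102.0
80 -10.0 9.5 -0.25 24.0 -103.0
84 -9.0 9.5 0.25 25.0 -101.0
88 -9.5 9.5 0.0 26.0 -96.0
92 -10.0 9.5 -0.25 27.0 -102.0
96 -10.0 9.5 -0.25 24.0 -100.0
100 -10.5 9.5 -0.5 26.0 -104.0
104 -10.0 9.0 -0.5 28.0 -102.0
108 -10.0 9.0 -0.5 30.0 -106.0
112 -10.0 9.5 -0.25 25.0 -98.0
116 -10.5 9.0 -0.75 25.0 -97.0
120 -10.0 9.0 -0.5 24.0 -94.0
124 -8.0 7.5 -0.25 20.0 -98.0
128 -7.5 6.0 -0.75 21.0 -100.0
132 -6.0 5.0 -0.5 23.0 -99.0
136 -5.5 3.5 -1.0 28.0 -99.0
```

Run:
```python
from h import *
im=cv2.imread('pics/top0.png');c=ctrl.calibration('top')
V=c['view'];print('cam',-V[:3,:3].T@V[:3,3])
f=(im[:,:,0].astype(float)-im[:,:,2]).astype(np.float32)
def samp(P):
    uv=proj('top',P,c)
    return cv2.remap(f,np.array([[uv[0]]],np.float32),np.array([[uv[1]]],np.float32),cv2.INTER_LINEAR)[0,0]
P0=np.array([388,-61.]);psi=1.2
d=np.array([np.cos(psi),np.sin(psi)]);n=np.array([-d[1],d[0]]);z=223.5
S=[];C=[]
for s in np.arange(60,116,2.):
    off=np.arange(-20,20.1,.1);v=np.array([samp([*(P0+d*s+n*k),z]) for k in off])
    t=-38;i=np.where(v>t)[0];S.append(s);C.append((off[i[0]]+off[i[-1]])/2);
print(np.polyfit(S,C,1),np.std(C-np.polyval(np.polyfit(S,C,1),S)))
a,b=np.polyfit(S,C,1);print('yaw',psi+a)
# along: tip end
for zz in(214,218):
  ss=np.arange(100,160,.2);v=[samp([*(P0+d*s+n*(a*s+b)),zz]) for s in ss];i=np.where(np.array(v)>-38)[0];print('tip',zz,ss[i[-1]],P0+d*ss[i[-1]]+n*(a*ss[i[-1]]+b))
print('axis pt at s=0',P0+n*b,' s=134',P0+d*134+n*(a*134+b))
# mat-bar check : bar centre line at z=32
P1=np.array([543.6,288.6]);ps=.298;d=np.array([np.cos(ps),np.sin(ps)]);n=np.array([-d[1],d[0]])
f=(im.astype(float).sum(2)/3).astype(np.float32)
C=[]
for s in np.arange(-100,101,10.):
    off=np.arange(-22,22.1,.1);v=np.array([samp([*(P1+d*s+n*k),32]) for k in off]);i=np.where(v>140)[0];C.append((off[i[0]]+off[i[-1]])/2)
print(np.polyfit(np.arange(-100,101,10.),C,1),np.round(C,1)[[0,10,20]])
```

```text
cam [ 401.54565958  151.93922592 1000.50817004]
[-0.00371511  1.87142857] 0.16273834899073905
yaw 1.1962848932676517
tip 214 138.40000000000055 [436.8852959   68.48602239]
tip 218 138.80000000000055 [437.03162405  68.85829954]
axis pt at s=0 [386.25575542 -60.32187335]  s=134 [435.27568623  64.39097368]
[-0.00251299  1.41428571] [1.6 1.5 1.5]
```

```bash
cat > ov.py <<'E'
from h import *
def lev(piv,psi,z=214):
    d=np.array([np.cos(psi),np.sin(psi),0]);n=np.array([-d[1],d[0],0]);u=np.array([0,0,1.]);p=np.array([*piv,z])
    segs=[]
    for a in(-9.5,9.5):
        for b in(-9.5,9.5):
            segs.append((p+d*40+n*a+u*b,p+d*118+n*a+u*b)); segs.append((p+d*118+n*a+u*b,p+d*134+n*a*.47+u*b*.47))
    for i in range(4):
        pass
    c=[(-15,-13),(15,-13),(15,13),(-15,13)]
    for i in range(4):
        a,b=c[i],c[(i+1)%4];segs.append((p+d*40+n*a[0]+u*a[1],p+d*40+n*b[0]+u*b[1]))
    segs.append((p-u*15,p+u*15))
    return segs
def overlay(src,n,piv,psi,box,k,out):
    im=cv2.imread(src);x0,x1,y0,y1=box
    a=cv2.resize(im[y0:y1,x0:x1],None,fx=k,fy=k,interpolation=cv2.INTER_CUBIC);c=ctrl.calibration(n)
    for s in lev(piv,psi):
        q=[tuple(int(round(v)) for v in (proj(n,P,c)-[x0,y0]+.5)*k) for P in s];cv2.line(a,q[0],q[1],(0,255,0),1)
    cv2.imwrite(out,a)
E
python3 - <<'E'
from ov import *
overlay('pics/scene0.png','scene',(387.6,-57),1.196,(280,340,85,165),9,'pics/ov1.png')
overlay('pics/top0.png','top',(387.6,-57),1.196,(310,410,245,315),8,'pics/ov2.png')
E
```

```text
(no output)
```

View pics/ov1.png

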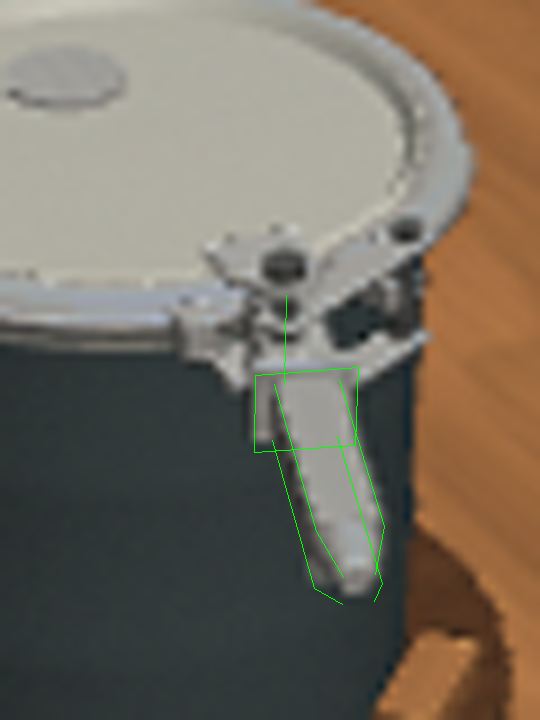

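View pics/ov2.png

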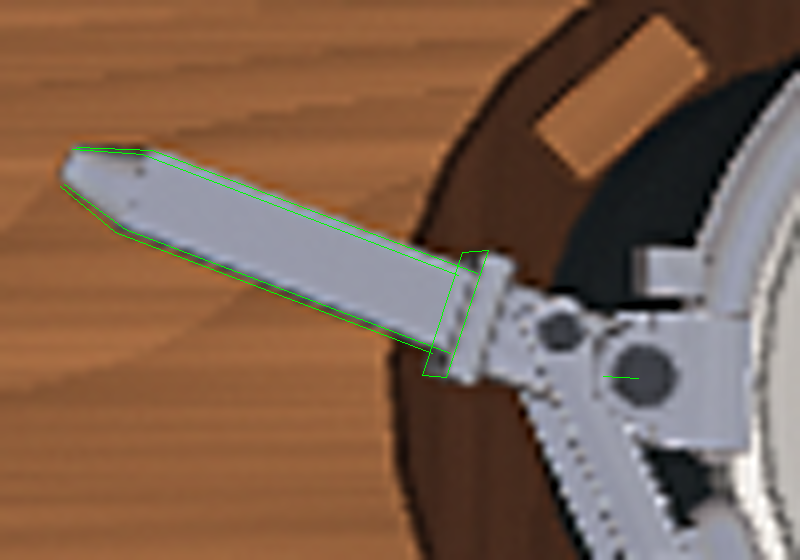

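Run:
```python
from h import *
st()
c=ctrl.calibration('wrist');o=ctrl.get_obs()['ee_pos'];A=axes(1.209)
for l in[(-38,120,14),(-38,120,-14),(-36,120,14),(-36,120,-14),(-40,120,14),(-40,120,-14),(-38,130,0),(-10,130,14)]: print(l,wproj(o+A@np.array(l),c).round(1))
im=cv2.imread('pics/w6.png');cv2.imwrite('pics/w6a.png',cv2.resize(im[0:80,220:330],None,fx=6,fy=6,interpolation=cv2.INTER_CUBIC))
```

```text
t 9.12 pos [493.9 219.9 189.8] psi 1.209 tilt [-0. -0. -1.] F [ 0.2 -0.1 -2.6] M [-0.19  0.15 -0.02] w 27.9 cmd [493.859 219.679 189.975   1.21 ] q [0.4  0.32 1.83 0.   0.99 0.76]
(-38, 120, 14) [305.2  32.1]
(-38, 120, -14) [239.4  32.3]
(-36, 120, 14) [304.8  33.2]
(-36, 120, -14) [239.9  33.3]
(-40, 120, 14) [305.7  31. ]
(-40, 120, -14) [239.   31.2]
(-38, 130, 0) [272.3  10.3]
(-10, 130, 14) [300.   26.8]
```

View pics/w6a.png

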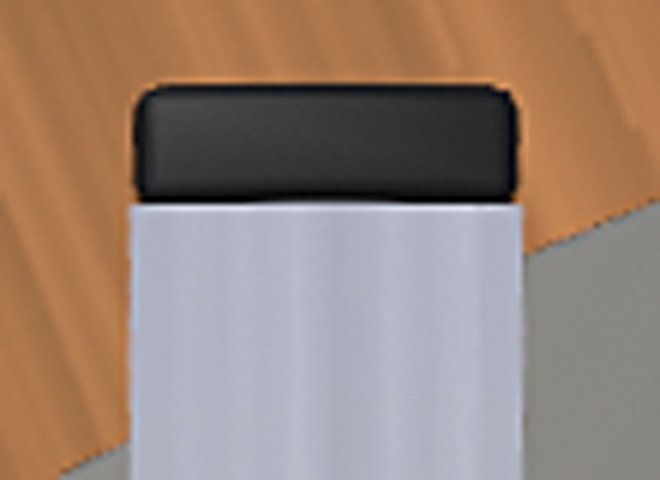

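```bash
cat >> h.py <<'E'
def onlev(s,psi=1.196,piv=(387,-58),z=190,lat=0,dyaw=0):
    d=np.array([np.cos(psi),np.sin(psi)]);n=np.array([-d[1],d[0]]);p=np.array(piv)+d*s+n*lat
    return [p[0],p[1],z,psi+dyaw]
E
python3 - <<'E'
from h import *
rows([onlev(s) for s in(295,290,285,280,275,270,265,265)],0)
rows([onlev(s) for s in(260,256,252,248,244,240,240,240)],0)
E
```

```text
[[[-0.0, -0.26, 0.22, 0.014, 0, 0, 0], [-0.0, -0.76, 0.21, 0.014, 0, 0, 0], [-0.0, -1.26, 0.2, 0.014, 0, 0, 0], [-0.0, -1.76, 0.2, 0.014, 0, 0, 0], [-0.0, -2.26, 0.19, 0.014, 0, 0, 0], [-0.0, -2.76, 0.18, 0.014, 0, 0, 0], [-0.0, -3.25, 0.18, 0.014, 0, 0, 0], [-0.0, -3.25, 0.18, 0.014, 0, 0, 0]]]
[[[-0.0, -0.51, -0.0, 0.0, 0, 0, 0], [-0.0, -0.91, -0.0, 0.0, 0, 0, 0], [-0.0, -1.31, -0.0, 0.0, 0, 0, 0], [-0.0, -1.71, -0.0, 0.0, 0, 0, 0], [-0.0, -2.11, -0.0, 0.0, 0, 0, 0], [-0.0, -2.51, -0.0, 0.0, 0, 0, 0], [-0.0, -2.51, -0.0, 0.0, 0, 0, 0], [-0.0, -2.51, -0.0, 0.0, 0, 0, 0]]]
```

Call:
servo_tool:
  plan:
    - [[0,-0.26,0.22,0.014,0,0,0],[0,-0.76,0.21,0.014,0,0,0],[0,-1.26,0.2,0.014,0,0,0],[0,-1.76,0.2,0.014,0,0,0],[0,-2.26,0.19,0.014,0,0,0],[0,-2.76,0.18,0.014,0,0,0],[0,-3.25,0.18,0.014,0,0,0],[0,-3.25,0.18,0.014,0,0,0]]

```text
t: 9.78
ee_pos: [483.5, 187.7, 190.0]
orientation: [0.294, 1.551, -0.295]
ft_force: [-0.6, 0.3, -3.4]
width: 27.7
```

Run:
```python
from h import *
st()
im=ctrl.get_image('top')[:,:,::-1];cv2.imwrite('pics/t7.png',im)
im2=ctrl.get_image('scene')[:,:,::-1];cv2.imwrite('pics/s7.png',im2)
cv2.imwrite('pics/s7a.png',cv2.resize(im2[70:200,240:370],None,fx=4.5,fy=4.5,interpolation=cv2.INTER_CUBIC))
cv2.imwrite('pics/t7a.png',cv2.resize(im[180:320,230:410],None,fx=4,fy=4,interpolation=cv2.INTER_CUBIC))
```

```text
t 9.78 pos [483.5 187.7 190. ] psi 1.1952 tilt [-0. -0. -1.] F [-0.6  0.3 -3.4] M [-0.16  0.13  0.01] w 27.7 cmd [474.882 165.278 189.975   1.196] q [ 0.35  0.29  1.88 -0.    0.98  0.72]
```

View pics/t7a.png

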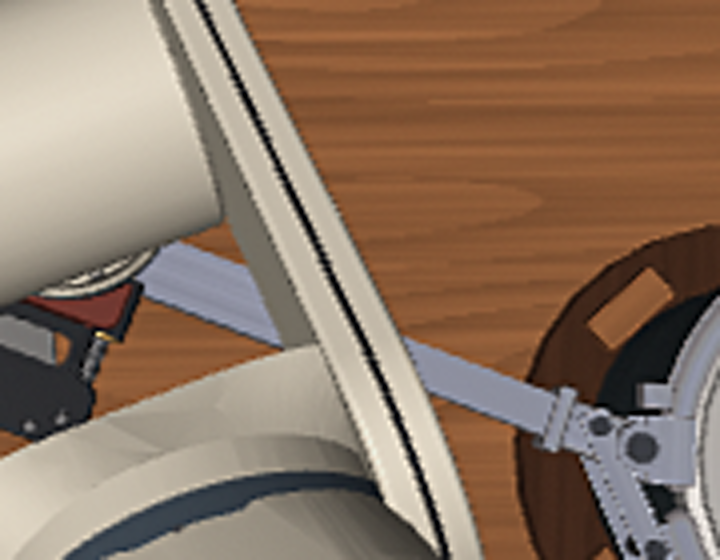

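View pics/s7a.png

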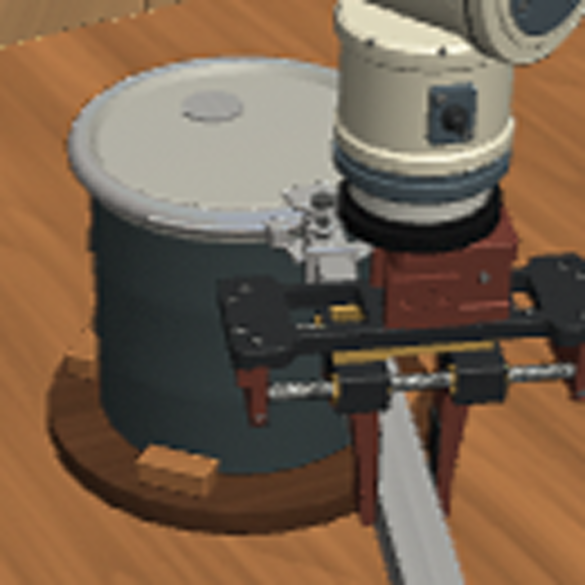

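Run:
```python
from h import *
im=cv2.imread('pics/t7.png');c=ctrl.calibration('top')
f=(im[:,:,0].astype(float)-im[:,:,2]).astype(np.float32)
def samp(P):
    uv=proj('top',P,c);return cv2.remap(f,np.array([[uv[0]]],np.float32),np.array([[uv[1]]],np.float32),cv2.INTER_LINEAR)[0,0]
P0=np.array([387,-58.]);psi=1.196
d=np.array([np.cos(psi),np.sin(psi)]);n=np.array([-d[1],d[0]])
for z,S in((223.5,range(60,100,3)),(228,range(170,262,4))):
  for s in S:
    off=np.arange(-25,25.1,.1);v=np.array([samp([*(P0+d*s+n*k),z]) for k in off]);m=v>-38
    i=np.where(np.diff(m.astype(int)))[0];print(z,s,off[i].round(1),v[[0,-1]].round(0))
```

```text
223.5 60 [-10.3  10.2] [-78. -86.]
223.5 63 [-10.4   9.9] [-85. -86.]
223.5 66 [-10.2  10.1] [-86. -85.]
223.5 69 [-10.2  10.2] [-89. -85.]
223.5 72 [-10.4   9.9] [-91. -85.]
223.5 75 [-10.6  10.3] [-90. -88.]
223.5 78 [-10.1  10.1] [-90. -90.]
223.5 81 [-10.4  10. ] [-87. -87.]
223.5 84 [-9.9 10.1 24.9] [-83. -37.]
223.5 87 [-10.3  10.   22.1] [-79. -24.]
223.5 90 [-10.6   9.9  17.8] [-75. -27.]
223.5 93 [-10.    9.9  15.3] [-76. -27.]
223.5 96 [-10.5] [-75. -28.]
223.5 99 [-10.8] [-75. -27.]
228 170 [15.6 20.2] [-26. -26.]
228 174 [15.4 23.4] [-26. -21.]
228 178 [15.7] [-27. -66.]
228 182 [15.4] [-20. -88.]
228 186 [15.9] [-16. -83.]
228 190 [15.6] [-17. -81.]
228 194 [-16.9 -15.3  15.6] [-17. -85.]
228 198 [-19.9 -14.1  15.5] [-16. -89.]
228 202 [-23.7 -14.4  16.1] [-19. -88.]
228 206 [-14.3  15.7] [-90. -84.]
228 210 [-14.3  15.7] [-87. -82.]
228 214 [-14.   15.5] [-72. -80.]
228 218 [-22.3 -14.4  15.5] [ -7. -79.]
228 222 [-19.1 -14.4  15.6] [-16. -80.]
228 226 [-16.3 -14.7  15.9] [-19. -78.]
228 230 [15.6] [-20. -79.]
228 234 [19.7 19.8 19.9 21.  21.1 21.3 21.4 21.5 22.7] [-22. -52.]
228 238 [] [-23.  -4.]
228 242 [12.7] [-23. -67.]
228 246 [17.6] [-24. -63.]
228 250 [21.] [-24. -64.]
228 254 [23.3] [-25. -56.]
228 258 [] [-26.  -6.]
```

Call:
servo_tool:
  plan:
    - [[0,-0.51,0,0,0,0,0],[0,-0.91,0,0,0,0,0],[0,-1.31,0,0,0,0,0],[0,-1.71,0,0,0,0,0],[0,-2.11,0,0,0,0,0],[0,-2.51,0,0,0,0,0],[0,-2.51,0,0,0,0,0],[0,-2.51,0,0,0,0,0]]

```text
t: 10.55
ee_pos: [474.8, 165.1, 190.0]
orientation: [0.295, 1.551, -0.294]
ft_force: [-1.3, -1.0, -3.9]
width: 27.4
```

Run:
```python
from h import *
st()
rows([onlev(s) for s in(237,234,231,228,225,222,220,220)],0)
```

```text
t 10.55 pos [474.8 165.1 190. ] psi 1.1953 tilt [ 0.  0. -1.] F [-1.3 -1.  -3.9] M [-0.18  0.15  0.02] w 27.4 cmd [474.882 165.278 189.975   1.196] q [0.31 0.26 1.91 0.   0.97 0.69]
[[[-0.0, -0.3, -0.0, 0.0, 0, 0, 0], [-0.0, -0.6, -0.0, 0.0, 0, 0, 0], [-0.0, -0.9, -0.0, 0.0, 0, 0, 0], [-0.0, -1.2, -0.0, 0.0, 0, 0, 0], [-0.0, -1.5, -0.0, 0.0, 0, 0, 0], [-0.0, -1.8, -0.0, 0.0, 0, 0, 0], [-0.0, -2.0, -0.0, 0.0, 0, 0, 0], [-0.0, -2.0, -0.0, 0.0, 0, 0, 0]]]
```

Call:
servo_tool:
  plan:
    - [[0,-0.3,0,0,0,0,0],[0,-0.6,0,0,0,0,0],[0,-0.9,0,0,0,0,0],[0,-1.2,0,0,0,0,0],[0,-1.5,0,0,0,0,0],[0,-1.8,0,0,0,0,0],[0,-2.0,0,0,0,0,0],[0,-2.0,0,0,0,0,0]]

```text
t: 11.22
ee_pos: [467.3, 146.3, 190.0]
orientation: [0.294, 1.551, -0.295]
ft_force: [0.7, 0.3, -3.1]
width: 27.8
```

Run:
```python
from h import *
st()
im2=ctrl.get_image('scene')[:,:,::-1];
cv2.imwrite('pics/s8a.png',cv2.resize(im2[70:200,240:370],None,fx=4.5,fy=4.5,interpolation=cv2.INTER_CUBIC))
cv2.imwrite('pics/w8.png',ctrl.get_image('wrist')[:,:,::-1])
im=ctrl.get_image('top')[:,:,::-1]
cv2.imwrite('pics/t8a.png',cv2.resize(im[180:320,230:410],None,fx=4,fy=4,interpolation=cv2.INTER_CUBIC))
```

```text
t 11.22 pos [467.3 146.3 190. ] psi 1.1955 tilt [-0. -0. -1.] F [ 0.7  0.3 -3.1] M [-0.08  0.13 -0.01] w 27.8 cmd [467.56  146.666 189.975   1.196] q [ 0.28  0.24  1.94 -0.    0.96  0.65]
```

View pics/t8a.png

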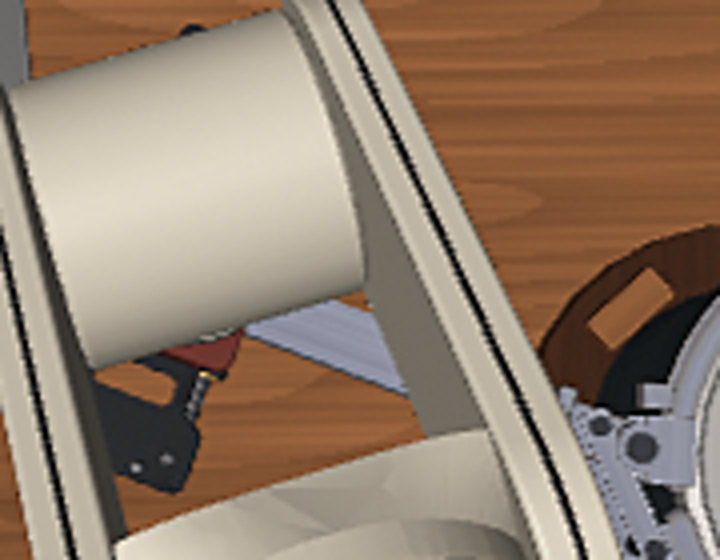

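Call:
servo_tool:
  plan:
    - [[0,-0.3,0,0,0,0,0],[0,-0.6,0,0,0,0,0],[0,-0.9,0,0,0,0,0],[0,-1.2,0,0,0,0,0],[0,-1.5,0,0,0,0,0],[0,-1.8,0,0,0,0,0],[0,-2.0,0,0,0,0,0],[0,-2.0,0,0,0,0,0]]

```text
t: 12.03
ee_pos: [460.0, 127.7, 190.0]
orientation: [0.294, 1.551, -0.295]
ft_force: [-0.9, -1.7, -3.9]
width: 27.5
```

Call:
servo_tool:
  plan:
    - [[0,-0.3,0,0,0,0,0],[0,-0.6,0,0,0,0,0],[0,-0.9,0,0,0,0,0],[0,-1.2,0,0,0,0,0],[0,-1.5,0,0,0,0,0],[0,-1.8,0,0,0,0,0],[0,-2.0,0,0,0,0,0],[0,-2.0,0,0,0,0,0]]

```text
t: 12.7
ee_pos: [452.7, 109.1, 190.0]
orientation: [0.294, 1.551, -0.295]
ft_force: [-0.2, -0.5, -4.4]
width: 28.1
```

Run:
```python
from h import *
c=onlev(180);save([c[0],c[1],189.975,1.196]);st()
```

```text
t 12.7 pos [452.7 109.1 190. ] psi 1.1954 tilt [-0. -0. -1.] F [-0.2 -0.5 -4.4] M [-0.14  0.09  0.03] w 28.1 cmd [452.895 109.505 189.975   1.196] q [ 0.21  0.21  1.98 -0.    0.95  0.59]
```

Call:
servo_tool:
  plan:
    - [[0,-0.3,0,0,0,0,0],[0,-0.6,0,0,0,0,0],[0,-0.9,0,0,0,0,0],[0,-1.1,0,0,0,0,0],[0,-1.2,0,0,0,0,0],[0,-1.3,0,0,0,0,0],[0,-1.3,0,0,0,0,0]]

```text
t: 13.28
ee_pos: [448.1, 97.2, 190.0]
orientation: [0.294, 1.551, -0.294]
ft_force: [-0.0, -0.1, -3.9]
width: 27.8
```

Call:
servo_tool:
  plan:
    - [[0,-0.1,0,0,0,0,0],[0,-0.2,0,0,0,0,0],[0,-0.3,0,0,0,0,0],[0,-0.3,0,0,0,0,0]]

```text
t: 13.62
ee_pos: [446.9, 94.5, 189.9]
orientation: [0.294, 1.551, -0.294]
ft_force: [-0.4, 0.3, -3.5]
width: 28.3
```

Run:
```python
from h import *
c=onlev(164);save([c[0],c[1],189.975,1.196]);st()
im2=ctrl.get_image('scene')[:,:,::-1];
cv2.imwrite('pics/s9a.png',cv2.resize(im2[70:200,240:370],None,fx=4.5,fy=4.5,interpolation=cv2.INTER_CUBIC))
im=ctrl.get_image('top')[:,:,::-1]
cv2.imwrite('pics/t9a.png',cv2.resize(im[200:320,270:410],None,fx=5,fy=5,interpolation=cv2.INTER_CUBIC))
```

```text
t 13.62 pos [446.9  94.5 189.9] psi 1.1958 tilt [-0. -0. -1.] F [-0.4  0.3 -3.5] M [-0.15  0.13  0.02] w 28.3 cmd [447.038  94.615 189.975   1.196] q [ 0.18  0.2   2.   -0.    0.94  0.56]
```

View pics/t9a.png

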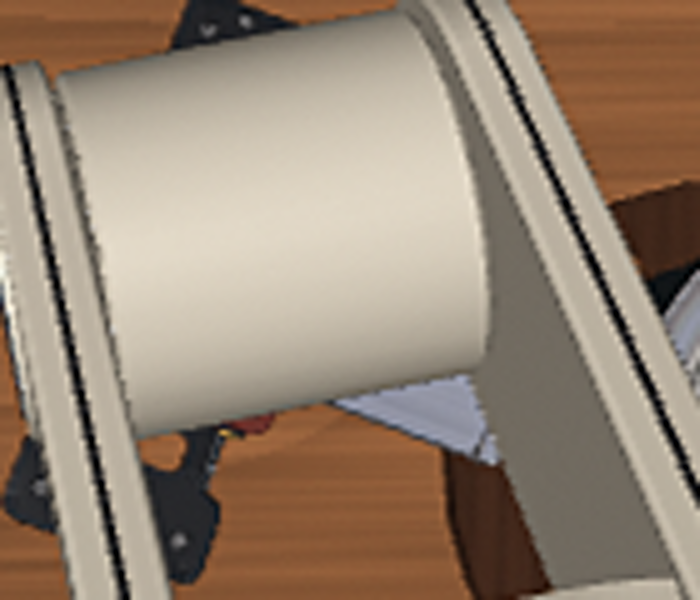

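View pics/s9a.png

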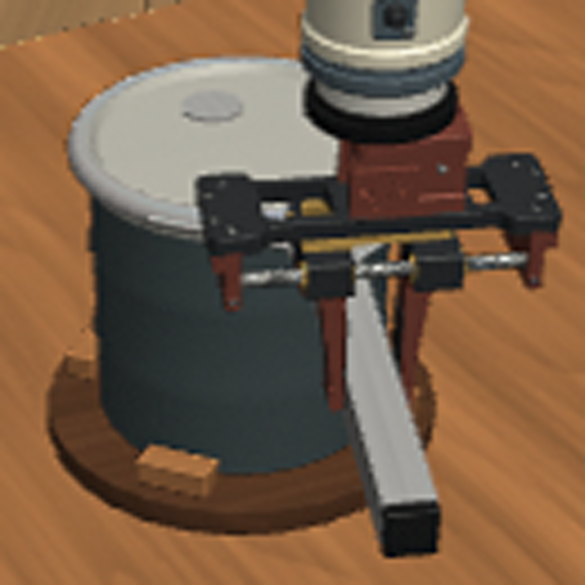

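Call:
servo_tool:
  plan:
    - [[0,-0.1,0,0,0,0,0],[0,-0.15,0,0,0,0,0],[0,-0.2,0,0,0,0,0],[0,-0.2,0,0,0,0,0]]

```text
t: 14.05
ee_pos: [446.2, 92.6, 190.0]
orientation: [0.294, 1.551, -0.294]
ft_force: [-0.2, 0.6, -2.8]
width: 27.8
```

Call:
servo_tool:
  plan:
    - [[0,-0.1,0,0,0,0,0],[0,-0.15,0,0,0,0,0],[0,-0.2,0,0,0,0,0],[0,-0.2,0,0,0,0,0]]

```text
t: 14.38
ee_pos: [446.5, 92.1, 190.4]
orientation: [0.297, 1.549, -0.293]
ft_force: [2.3, 7.7, -2.5]
width: 27.7
```

Run:
```python
from h import *
c=onlev(160);save([c[0],c[1],189.975,1.196]);st()
p=1.196
rows([onlev(162.5,p-.015*i) for i in range(1,9)],0)
```

```text
t 14.38 pos [446.5  92.1 190.4] psi 1.1947 tilt [ 0.002  0.003 -1.   ] F [ 2.3  7.7 -2.5] M [ 1.17 -0.13 -0.16] w 27.7 cmd [445.573  90.893 189.975   1.196] q [0.18 0.19 2.01 0.   0.94 0.55]
[[[-0.0, 0.25, 0.24, 0.015, 0, 0, 0], [-0.0, 0.24, 0.49, 0.03, 0, 0, 0], [-0.0, 0.23, 0.73, 0.045, 0, 0, 0], [-0.0, 0.22, 0.97, 0.06, 0, 0, 0], [-0.0, 0.2, 1.22, 0.075, 0, 0, 0], [-0.0, 0.18, 1.46, 0.09, 0, 0, 0], [-0.0, 0.16, 1.7, 0.105, 0, 0, 0], [-0.0, 0.13, 1.95, 0.12, 0, 0, 0]]]
```

Call:
servo_tool:
  plan:
    - [[0,0.25,0.24,0.015,0,0,0],[0,0.24,0.49,0.03,0,0,0],[0,0.23,0.73,0.045,0,0,0],[0,0.22,0.97,0.06,0,0,0],[0,0.2,1.22,0.075,0,0,0],[0,0.18,1.46,0.09,0,0,0],[0,0.16,1.7,0.105,0,0,0],[0,0.13,1.95,0.12,0,0,0]]

```text
t: 15.05
ee_pos: [463.0, 85.3, 189.7]
orientation: [0.391, 1.539, -0.39]
ft_force: [-5.3, 6.1, -0.1]
width: 28.2
```

```bash
cat >> h.py <<'E'
def lv(piv=(387,-58)):
    o=ctrl.get_obs();r=o['ee_pos'][:2]-np.array(piv);print('s',round(np.hypot(*r),1),'ang',round(1.196-np.arctan2(r[1],r[0]),3))
    a=np.arctan2(r[1],r[0]);F=o['ft_force'];print('Frad',round(F[0]*np.cos(a)+F[1]*np.sin(a),1),'Ftan(ccw)',round(-F[0]*np.sin(a)+F[1]*np.cos(a),1))
E
python3 - <<'E'
from h import *
st();lv()
rows([onlev(162.5,1.076-.025*i) for i in range(1,9)],0)
E
```

```text
t 15.05 pos [463.   85.3 189.7] psi 1.0731 tilt [-0.003  0.001 -1.   ] F [-5.3  6.1 -0.1] M [ 0.84  1.14 -0.39] w 28.2 cmd [464.196  84.964 189.975   1.076] q [0.16 0.22 1.97 0.   0.95 0.65]
s 162.2 ang 0.113
Frad 2.9 Ftan(ccw) 7.5
[[[-0.0, -0.0, 0.4, 0.025, 0, 0, 0], [-0.0, -0.02, 0.81, 0.05, 0, 0, 0], [-0.0, -0.04, 1.21, 0.075, 0, 0, 0], [-0.0, -0.08, 1.62, 0.1, 0, 0, 0], [-0.0, -0.12, 2.02, 0.125, 0, 0, 0], [-0.0, -0.18, 2.42, 0.15, 0, 0, 0], [-0.0, -0.25, 2.82, 0.175, 0, 0, 0], [-0.0, -0.32, 3.22, 0.2, 0, 0, 0]]]
```

Resisting ≈ 1.2 N·m, as expected.

Call:
servo_tool:
  plan:
    - [[0,0,0.4,0.025,0,0,0],[0,-0.02,0.81,0.05,0,0,0],[0,-0.04,1.21,0.075,0,0,0],[0,-0.08,1.62,0.1,0,0,0],[0,-0.12,2.02,0.125,0,0,0],[0,-0.18,2.42,0.15,0,0,0],[0,-0.25,2.82,0.175,0,0,0],[0,-0.32,3.22,0.2,0,0,0]]

```text
t: 15.72
ee_pos: [488.8, 67.8, 189.5]
orientation: [0.547, 1.507, -0.547]
ft_force: [-8.5, 10.5, 2.1]
width: 27.9
```

Run:
```python
from h import *
st();lv()
rows([onlev(162.5,.876-.025*i) for i in range(1,9)],0)
```

```text
t 15.72 pos [488.8  67.8 189.5] psi 0.8723 tilt [-0.005  0.002 -1.   ] F [-8.5 10.5  2.1] M [ 1.5   1.85 -0.48] w 27.9 cmd [491.014  66.858 189.975   0.876] q [0.11 0.25 1.93 0.   0.97 0.81]
s 161.8 ang 0.305
Frad 2.8 Ftan(ccw) 13.2
[[[-0.0, -0.01, 0.41, 0.025, 0, 0, 0], [-0.0, -0.02, 0.82, 0.05, 0, 0, 0], [-0.0, -0.05, 1.22, 0.075, 0, 0, 0], [-0.0, -0.08, 1.63, 0.1, 0, 0, 0], [-0.0, -0.13, 2.03, 0.125, 0, 0, 0], [-0.0, -0.18, 2.43, 0.15, 0, 0, 0], [-0.0, -0.25, 2.83, 0.175, 0, 0, 0], [-0.0, -0.32, 3.23, 0.2, 0, 0, 0]]]
```

Call:
servo_tool:
  plan:
    - [[0,-0.01,0.41,0.025,0,0,0],[0,-0.02,0.82,0.05,0,0,0],[0,-0.05,1.22,0.075,0,0,0],[0,-0.08,1.63,0.1,0,0,0],[0,-0.13,2.03,0.125,0,0,0],[0,-0.18,2.43,0.15,0,0,0],[0,-0.25,2.83,0.175,0,0,0],[0,-0.32,3.23,0.2,0,0,0]]

```text
t: 16.38
ee_pos: [511.4, 45.1, 189.5]
orientation: [0.702, 1.461, -0.702]
ft_force: [-8.4, 10.7, 3.6]
width: 27.9
```

Run:
```python
from h import *
st();lv()
rows([onlev(162.5,.676-.025*i) for i in range(1,9)],0)
```

```text
t 16.38 pos [511.4  45.1 189.5] psi 0.6722 tilt [-0.005  0.003 -1.   ] F [-8.4 10.7  3.6] M [ 1.82  1.8  -0.45] w 27.9 cmd [513.778  43.72  189.975   0.676] q [0.06 0.28 1.88 0.   0.98 0.96]
s 161.6 ang 0.504
Frad 0.4 Ftan(ccw) 13.6
[[[-0.0, -0.01, 0.41, 0.025, 0, 0, 0], [-0.0, -0.02, 0.81, 0.05, 0, 0, 0], [-0.0, -0.05, 1.22, 0.075, 0, 0, 0], [-0.0, -0.09, 1.63, 0.1, 0, 0, 0], [-0.0, -0.13, 2.03, 0.125, 0, 0, 0], [-0.0, -0.19, 2.43, 0.15, 0, 0, 0], [-0.0, -0.25, 2.83, 0.175, 0, 0, 0], [-0.0, -0.33, 3.23, 0.2, 0, 0, 0]]]
```

Call:
servo_tool:
  plan:
    - [[0,-0.01,0.41,0.025,0,0,0],[0,-0.02,0.81,0.05,0,0,0],[0,-0.05,1.22,0.075,0,0,0],[0,-0.09,1.63,0.1,0,0,0],[0,-0.13,2.03,0.125,0,0,0],[0,-0.19,2.43,0.15,0,0,0],[0,-0.25,2.83,0.175,0,0,0],[0,-0.33,3.23,0.2,0,0,0]]

```text
t: 17.05
ee_pos: [529.5, 17.7, 189.5]
orientation: [0.856, 1.402, -0.855]
ft_force: [-5.2, 10.8, 0.8]
width: 27.6
```

Run:
```python
from h import *
st();lv()
rows([onlev(162.5,.476-.025*i) for i in range(1,9)],0)
```

```text
t 17.05 pos [529.5  17.7 189.5] psi 0.4723 tilt [-0.005  0.003 -1.   ] F [-5.2 10.8  0.8] M [ 1.68  1.47 -0.53] w 27.6 cmd [5.31413e+02 1.64590e+01 1.89975e+02 4.76000e-01] q [0.01 0.31 1.85 0.   0.99 1.11]
s 161.4 ang 0.707
Frad 0.5 Ftan(ccw) 12.0
[[[-0.0, -0.0, 0.41, 0.025, 0, 0, 0], [-0.0, -0.02, 0.81, 0.05, 0, 0, 0], [-0.0, -0.04, 1.22, 0.075, 0, 0, 0], [-0.0, -0.08, 1.62, 0.1, 0, 0, 0], [-0.0, -0.12, 2.03, 0.125, 0, 0, 0], [-0.0, -0.18, 2.43, 0.15, 0, 0, 0], [-0.0, -0.25, 2.83, 0.175, 0, 0, 0], [-0.0, -0.32, 3.23, 0.2, 0, 0, 0]]]
```

Call:
servo_tool:
  plan:
    - [[0,0,0.41,0.025,0,0,0],[0,-0.02,0.81,0.05,0,0,0],[0,-0.04,1.22,0.075,0,0,0],[0,-0.08,1.62,0.1,0,0,0],[0,-0.12,2.03,0.125,0,0,0],[0,-0.18,2.43,0.15,0,0,0],[0,-0.25,2.83,0.175,0,0,0],[0,-0.32,3.23,0.2,0,0,0]]

```text
t: 17.72
ee_pos: [542.2, -13.6, 189.6]
orientation: [1.005, 1.329, -1.007]
ft_force: [-3.7, 3.1, -1.7]
width: 27.6
```

Run:
```python
from h import *
st();lv()
rows([onlev(162.5,.276-.02*i) for i in range(1,8)],0)
```

```text
t 17.72 pos [542.2 -13.6 189.6] psi 0.2733 tilt [-0.003  0.001 -1.   ] F [-3.7  3.1 -1.7] M [ 0.67  0.97 -0.18] w 27.6 cmd [ 5.43369e+02 -1.37170e+01  1.89975e+02  2.76000e-01] q [-0.05  0.32  1.82  0.    1.    1.25]
s 161.4 ang 0.917
Frad -2.7 Ftan(ccw) 4.0
[[[-0.0, -0.01, 0.32, 0.02, 0, 0, 0], [-0.0, -0.01, 0.65, 0.04, 0, 0, 0], [-0.0, -0.03, 0.97, 0.06, 0, 0, 0], [-0.0, -0.05, 1.3, 0.08, 0, 0, 0], [-0.0, -0.08, 1.62, 0.1, 0, 0, 0], [-0.0, -0.12, 1.94, 0.12, 0, 0, 0], [-0.0, -0.16, 2.27, 0.14, 0, 0, 0]]]
```

Call:
servo_tool:
  plan:
    - [[0,-0.01,0.32,0.02,0,0,0],[0,-0.01,0.65,0.04,0,0,0],[0,-0.03,0.97,0.06,0,0,0],[0,-0.05,1.3,0.08,0,0,0],[0,-0.08,1.62,0.1,0,0,0],[0,-0.12,1.94,0.12,0,0,0],[0,-0.16,2.27,0.14,0,0,0]]

```text
t: 18.3
ee_pos: [548.5, -36.7, 190.1]
orientation: [1.11, 1.268, -1.11]
ft_force: [-0.4, 0.8, -3.5]
width: 27.6
```

Run:
```python
from h import *
st();lv()
rows([onlev(162.5,.136-.02*i) for i in range(1,6)],0)
```

```text
t 18.3 pos [548.5 -36.7 190.1] psi 0.1339 tilt [ 0.001 -0.001 -1.   ] F [-0.4  0.8 -3.5] M [-0.04  0.19 -0.06] w 27.6 cmd [ 5.48016e+02 -3.59940e+01  1.89975e+02  1.36000e-01] q [-0.09  0.33  1.81 -0.    1.    1.35]
s 162.9 ang 1.065
Frad -0.3 Ftan(ccw) 0.9
[[[-0.0, -0.0, 0.32, 0.02, 0, 0, 0], [-0.0, -0.01, 0.65, 0.04, 0, 0, 0], [-0.0, -0.03, 0.97, 0.06, 0, 0, 0], [-0.0, -0.05, 1.3, 0.08, 0, 0, 0], [-0.0, -0.08, 1.62, 0.1, 0, 0, 0]]]
```

Call:
servo_tool:
  plan:
    - [[0,0,0.32,0.02,0,0,0],[0,-0.01,0.65,0.04,0,0,0],[0,-0.03,0.97,0.06,0,0,0],[0,-0.05,1.3,0.08,0,0,0],[0,-0.08,1.62,0.1,0,0,0]]

```text
t: 18.72
ee_pos: [549.7, -53.1, 190.2]
orientation: [1.184, 1.224, -1.184]
ft_force: [0.6, -4.7, -3.8]
width: 27.7
```

Run:
```python
from h import *
st();lv()
rows([onlev(162.5,.036-.008*i) for i in range(1,4)],0)
```

```text
t 18.72 pos [549.7 -53.1 190.2] psi 0.0342 tilt [ 0.001 -0.001 -1.   ] F [ 0.6 -4.7 -3.8] M [-0.84  0.11  0.21] w 27.7 cmd [ 5.49420e+02 -5.21530e+01  1.89975e+02  3.60000e-02] q [-0.12  0.34  1.8  -0.    1.    1.42]
s 162.8 ang 1.166
Frad 0.5 Ftan(ccw) -4.7
[[[-0.0, -0.0, 0.13, 0.008, 0, 0, 0], [-0.0, -0.0, 0.26, 0.016, 0, 0, 0], [-0.0, -0.01, 0.39, 0.024, 0, 0, 0]]]
```

Call:
servo_tool:
  plan:
    - [[0,0,0.13,0.008,0,0,0],[0,0,0.26,0.016,0,0,0],[0,-0.01,0.39,0.024,0,0,0]]

```text
t: 18.97
ee_pos: [549.3, -55.9, 190.0]
orientation: [1.202, 1.215, -1.201]
ft_force: [0.6, 0.1, -2.9]
width: 28.0
```

Call:
servo_tool:
  plan:
    - [[0,0,0.13,0.008,0,0,0],[0,0,0.26,0.016,0,0,0],[0,0,0.26,0.016,0,0,0]]

```text
t: 19.22
ee_pos: [549.3, -58.7, 189.9]
orientation: [1.213, 1.207, -1.213]
ft_force: [-0.4, -0.2, -2.7]
width: 27.9
```

Run:
```python
from h import *
c=load();t=onlev(162.5,-.004);save([t[0],t[1]-0,189.975,-.004]);print(c);st();lv()
```

```text
[549.4600826100843, -56.053664980706614, 189.975, 0.012000000000000115]
t 19.22 pos [549.3 -58.7 189.9] psi -0.005 tilt [-0.  0. -1.] F [-0.4 -0.2 -2.7] M [-0.04  0.24 -0.  ] w 27.9 cmd [ 5.49499e+02 -5.86500e+01  1.89975e+02 -4.00000e-03] q [-0.13  0.34  1.8   0.    1.    1.45]
s 162.3 ang 1.2
Frad -0.4 Ftan(ccw) -0.2
```

Call:
servo_tool:
  plan:
    - [[0,0,0.13,0.008,0,0,0],[0,0,0.26,0.016,0,0,0],[0,0,0.26,0.016,0,0,0]]

```text
t: 19.47
ee_pos: [549.1, -60.2, 189.8]
orientation: [1.227, 1.201, -1.225]
ft_force: [-0.8, 5.6, -3.5]
width: 28.0
```

Call:
servo_tool:
  plan:
    - [[0,0,0.1,0.006,0,0,0],[0,0,0.2,0.012,0,0,0],[0,0,0.2,0.012,0,0,0]]

```text
t: 19.72
ee_pos: [549.0, -60.9, 189.8]
orientation: [1.238, 1.197, -1.234]
ft_force: [-0.8, 10.8, -2.2]
width: 28.1
```

Call:
servo_tool:
  plan:
    - [[0,0,0.02,0,0,0,0],[0,0,0.02,0,0,0,0],[0,0,0.02,0,0,0,0],[0,0,0.02,0,0,0,0],[0,0,0.02,0,0,0,0],[0,0,0.02,0,0,0,0],[0,0,0.02,0,0,0,0],[0,0,0.02,0,0,0,0]]

```text
t: 20.38
ee_pos: [548.9, -60.9, 189.8]
orientation: [1.237, 1.197, -1.233]
ft_force: [0.5, 12.5, -2.1]
width: 27.9
```

Run:
```python
from h import *
c=load();d=axes(c[3])
A=axes(-.004);p=np.array(c[:3])+A[:,2]*(2.6);A2=axes(-.02);p=p+A2[:,2]*2;p=p+axes(-.032)[:,2]*.2
save([*p,-.032]);st();lv()
```

```text
t 20.38 pos [548.9 -60.9 189.8] psi -0.0343 tilt [-0.001  0.005 -1.   ] F [ 0.5 12.5 -2.1] M [ 2.03  0.33 -0.51] w 27.9 cmd [ 5.49442e+02 -6.34490e+01  1.89975e+02 -3.20000e-02] q [-0.13  0.34  1.8   0.01  1.    1.47]
s 162.0 ang 1.214
Frad 0.3 Ftan(ccw) 12.5
```

Run:
```python
from h import *
t=onlev(162.5,-.004);c=load()
rows(lin(c,t,4)+[t],0)
rows([onlev(s,-.004) for s in(165,169,174,179,184,189,194,199)],0)
```

```text
[[[-0.0, -0.0, -0.12, -0.007, 0, 0, 0], [-0.0, -0.0, -0.24, -0.014, 0, 0, 0], [-0.0, -0.01, -0.36, -0.021, 0, 0, 0], [-0.0, -0.01, -0.48, -0.028, 0, 0, 0], [-0.0, -0.01, -0.48, -0.028, 0, 0, 0]]]
[[[-0.0, 0.25, 0.0, 0.0, 0, 0, 0], [-0.0, 0.65, 0.0, 0.0, 0, 0, 0], [-0.0, 1.15, 0.0, 0.0, 0, 0, 0], [-0.0, 1.65, 0.0, 0.0, 0, 0, 0], [-0.0, 2.15, 0.0, 0.0, 0, 0, 0], [-0.0, 2.65, 0.0, 0.0, 0, 0, 0], [-0.0, 3.15, 0.0, 0.0, 0, 0, 0], [-0.0, 3.65, 0.0, 0.0, 0, 0, 0]]]
```

Call:
servo_tool:
  plan:
    - [[0,0,-0.12,-0.007,0,0,0],[0,0,-0.24,-0.014,0,0,0],[0,-0.01,-0.36,-0.021,0,0,0],[0,-0.01,-0.48,-0.028,0,0,0],[0,-0.01,-0.48,-0.028,0,0,0]]

```text
t: 20.8
ee_pos: [549.5, -58.8, 190.0]
orientation: [1.212, 1.207, -1.212]
ft_force: [0.3, -0.4, -3.5]
width: 27.8
```

Run:
```python
from h import *
st();lv()
im=ctrl.get_image('top')[:,:,::-1];cv2.imwrite('pics/t10.png',im)
```

```text
t 20.8 pos [549.5 -58.8 190. ] psi -0.0035 tilt [ 0. -0. -1.] F [ 0.3 -0.4 -3.5] M [-0.06  0.22  0.04] w 27.8 cmd [ 5.85995e+02 -5.87950e+01  1.89975e+02 -4.00000e-03] q [-0.13  0.34  1.8  -0.    1.    1.45]
s 162.5 ang 1.201
Frad 0.3 Ftan(ccw) -0.4
```

View pics/t10.png

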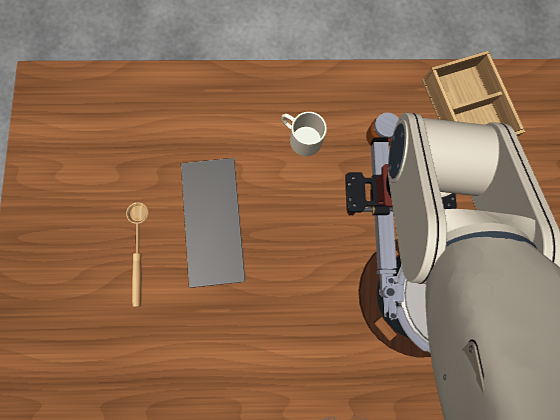

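Call:
servo_tool:
  plan:
    - [[0,0.25,0,0,0,0,0],[0,0.65,0,0,0,0,0],[0,1.15,0,0,0,0,0],[0,1.65,0,0,0,0,0],[0,2.15,0,0,0,0,0],[0,2.65,0,0,0,0,0],[0,3.15,0,0,0,0,0],[0,3.65,0,0,0,0,0]]

```text
t: 21.52
ee_pos: [586.5, -58.9, 189.9]
orientation: [1.212, 1.207, -1.212]
ft_force: [-0.1, 0.3, -3.3]
width: 27.8
```

Call:
servo_tool:
  plan:
    - [[0,0.5,0,0,0,0,0],[0,1,0,0,0,0,0],[0,1.5,0,0,0,0,0],[0,2,0,0,0,0,0],[0,2.5,0,0,0,0,0],[0,3,0,0,0,0,0],[0,3.5,0,0,0,0,0],[0,4,0,0,0,0,0]]

```text
t: 22.18
ee_pos: [626.4, -59.1, 190.0]
orientation: [1.212, 1.207, -1.212]
ft_force: [0.0, 0.3, -3.7]
width: 27.9
```

Run:
```python
from h import *
c=load();c[0]+=40;save(c);st();lv()
```

```text
t 22.18 pos [626.4 -59.1 190. ] psi -0.0042 tilt [-0.  0. -1.] F [ 0.   0.3 -3.7] M [0.06 0.18 0.05] w 27.9 cmd [ 6.25995e+02 -5.87950e+01  1.89975e+02 -4.00000e-03] q [-0.11  0.45  1.63 -0.    1.06  1.46]
s 239.4 ang 1.2
Frad 0.0 Ftan(ccw) 0.3
```

Call:
servo_tool:
  plan:
    - [[0,0.5,0,0,0,0,0],[0,1,0,0,0,0,0],[0,1.5,0,0,0,0,0],[0,2,0,0,0,0,0],[0,2.5,0,0,0,0,0],[0,3,0,0,0,0,0],[0,3.5,0,0,0,0,0],[0,4,0,0,0,0,0]]

```text
t: 22.85
ee_pos: [666.4, -59.2, 190.0]
orientation: [1.212, 1.207, -1.212]
ft_force: [0.0, 0.3, -3.8]
width: 27.7
```

Run:
```python
from h import *
c=load();c[0]+=40;save(c);st();lv()
im=ctrl.get_image('top')[:,:,::-1];cv2.imwrite('pics/t11.png',im)
a=[620,150,190,0.05]; t=[556,293,190,.1]
L=lin(c,a,7);rows(L+[a],0)
L=lin(load(),t,6);rows(L+[t,t],0)
```

```text
t 22.85 pos [666.4 -59.2 190. ] psi -0.0041 tilt [-0. -0. -1.] F [ 0.   0.3 -3.8] M [-0.01  0.21  0.03] w 27.7 cmd [ 6.65995e+02 -5.87950e+01  1.89975e+02 -4.00000e-03] q [-0.11  0.5   1.54 -0.    1.1   1.47]
s 279.4 ang 1.2
Frad 0.0 Ftan(ccw) 0.3
[[[-0.0, -0.67, -2.98, -0.008, 0, 0, 0], [-0.0, -1.34, -5.96, -0.015, 0, 0, 0], [-0.0, -2.01, -8.94, -0.023, 0, 0, 0], [-0.0, -2.68, -11.92, -0.031, 0, 0, 0], [-0.0, -3.35, -14.9, -0.039, 0, 0, 0], [-0.0, -4.01, -17.88, -0.046, 0, 0, 0], [-0.0, -4.68, -20.86, -0.054, 0, 0, 0], [-0.0, -4.68, -20.86, -0.054, 0, 0, 0]]]
[[[-0.0, -0.95, -2.43, -0.008, 0, 0, 0], [-0.0, -1.89, -4.87, -0.017, 0, 0, 0], [-0.0, -2.84, -7.3, -0.025, 0, 0, 0], [-0.0, -3.79, -9.74, -0.033, 0, 0, 0], [-0.0, -4.73, -12.17, -0.042, 0, 0, 0], [-0.0, -5.68, -14.6, -0.05, 0, 0, 0], [-0.0, -5.68, -14.6, -0.05, 0, 0, 0], [-0.0, -5.68, -14.6, -0.05, 0, 0, 0]]]
```

View pics/t11.png

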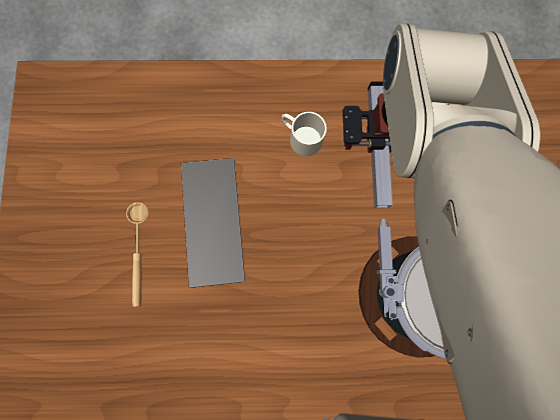

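Call:
servo_tool:
  plan:
    - [[0,-0.67,-2.98,-0.008,0,0,0],[0,-1.34,-5.96,-0.015,0,0,0],[0,-2.01,-8.94,-0.023,0,0,0],[0,-2.68,-11.92,-0.031,0,0,0],[0,-3.35,-14.9,-0.039,0,0,0],[0,-4.01,-17.88,-0.046,0,0,0],[0,-4.68,-20.86,-0.054,0,0,0],[0,-4.68,-20.86,-0.054,0,0,0]]

```text
t: 23.57
ee_pos: [618.8, 154.4, 190.1]
orientation: [1.171, 1.236, -1.169]
ft_force: [0.5, -0.1, -4.4]
width: 27.8
```

Call:
servo_tool:
  plan:
    - [[0,-0.95,-2.43,-0.008,0,0,0],[0,-1.89,-4.87,-0.017,0,0,0],[0,-2.84,-7.3,-0.025,0,0,0],[0,-3.79,-9.74,-0.033,0,0,0],[0,-4.73,-12.17,-0.042,0,0,0],[0,-5.68,-14.6,-0.05,0,0,0],[0,-5.68,-14.6,-0.05,0,0,0],[0,-5.68,-14.6,-0.05,0,0,0]]

```text
t: 24.23
ee_pos: [555.6, 293.5, 190.0]
orientation: [1.134, 1.256, -1.134]
ft_force: [1.1, 0.2, -3.8]
width: 27.9
```

Call:
servo_tool:
  plan:
    - [[3,0,0,0,0,0,0],[6,0,0,0,0,0,0],[9,0,0,0,0,0,0],[12,0,0,0,0,0,0],[14,0,0,0,0,0,0],[15.5,0,0,0,0,0,0],[16,0,0,0,0,0,0],[16,0,0,0,0,0,0]]

```text
t: 24.9
ee_pos: [555.7, 291.2, 28.6]
orientation: [1.134, 1.255, -1.139]
ft_force: [-0.1, 0.3, -3.5]
width: 28.1
```

Run:
```python
from h import *
c=load();c[2]-=160;save(c);st()
im2=ctrl.get_image('scene')[:,:,::-1];
cv2.imwrite('pics/s12a.png',cv2.resize(im2[170:330,240:400],None,fx=4,fy=4,interpolation=cv2.INTER_CUBIC))
```

```text
t 24.9 pos [555.7 291.2  28.6] psi 0.0986 tilt [-0.002 -0.001 -1.   ] F [-0.1  0.3 -3.5] M [-0.01  0.21 -0.06] w 28.1 cmd [5.56004e+02 2.92970e+02 2.99750e+01 1.00000e-01] q [ 0.46  0.66  1.71 -0.    0.78  1.94]
```

View pics/s12a.png

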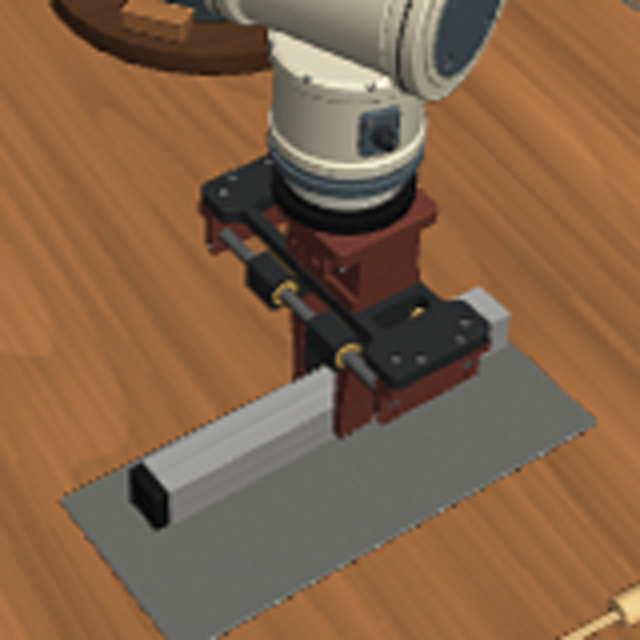

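Bar hovers over the mat, aligned; lower slowly (36 mm to go).

Call:
servo_tool:
  plan:
    - [[1,0,0,0,0,0,0],[2,0,0,0,0,0,0],[2.7,0,0,0,0,0,0],[3.1,0,0,0,0,0,0],[3.3,0,0,0,0,0,0],[3.45,0,0,0,0,0,0],[3.5,0,0,0,0,0,0],[3.5,0,0,0,0,0,0]]

```text
t: 25.62
ee_pos: [556.1, 292.7, -4.9]
orientation: [1.135, 1.255, -1.135]
ft_force: [0.3, 0.9, -3.3]
width: 27.8
```

Call:
servo_tool:
  plan:
    - [[0.05,0,0,0,0,0,0],[0.1,0,0,0,0,0,0],[0.1,0,0,0,0,0,0]]

```text
t: 25.87
ee_pos: [556.2, 292.7, -5.8]
orientation: [1.136, 1.255, -1.135]
ft_force: [-0.1, -0.2, -2.6]
width: 27.8
```

Call:
servo_tool:
  plan:
    - [[0.05,0,0,0,0,0,0],[0.08,0,0,0,0,0,0],[0.08,0,0,0,0,0,0]]

```text
t: 26.12
ee_pos: [556.2, 292.7, -5.9]
orientation: [1.136, 1.255, -1.135]
ft_force: [-2.6, -0.6, 5.2]
width: 28.2
```

Contact with the mat. Open and retreat.

Call:
servo_tool:
  plan:
    - [[-0.03,0,0,0,0,0,3.2],[-0.03,0,0,0,0,0,4],[-0.03,0,0,0,0,0,5],[-0.03,0,0,0,0,0,6],[-0.03,0,0,0,0,0,6],[-0.03,0,0,0,0,0,6]]

```text
t: 26.62
ee_pos: [556.0, 292.6, -6.6]
orientation: [1.135, 1.255, -1.135]
ft_force: [1.5, -0.6, -0.1]
width: 59.2
```

Call:
servo_tool:
  plan:
    - [[-1,0,0,0,0,0,6],[-3,0,0,0,0,0,6],[-6,0,0,0,0,0,6],[-9,0,0,0,0,0,6],[-12,0,0,0,0,0,6],[-15,0,0,0,0,0,6],[-18,0,0,0,0,0,6],[-18,0,0,0,0,0,6]]

```text
t: 27.28
ee_pos: [559.4, 294.3, 180.8]
orientation: [1.143, 1.251, -1.126]
ft_force: [0.3, -0.3, 0.5]
width: 59.8
```

Run:
```python
from h import *
st()
cv2.imwrite('pics/s13.png',ctrl.get_image('scene')[:,:,::-1])
cv2.imwrite('pics/t13.png',ctrl.get_image('top')[:,:,::-1])
```

```text
t 27.28 pos [559.4 294.3 180.8] psi 0.0998 tilt [ 0.01   0.005 -1.   ] F [ 0.3 -0.3  0.5] M [-0.01  0.06 -0.03] w 59.8 cmd [5.56004e+02 2.92970e+02 2.99750e+01 1.00000e-01] q [0.47 0.46 1.64 0.   1.04 1.94]
```

View pics/s13.png

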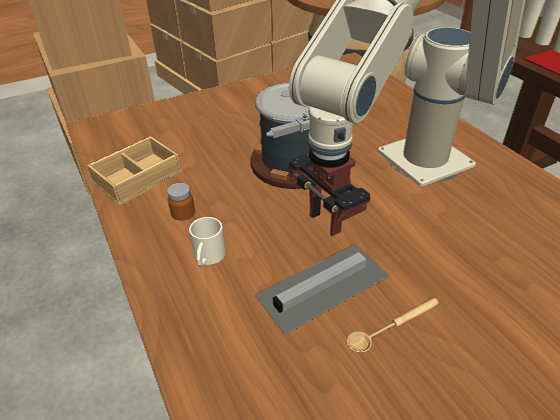

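View pics/t13.png

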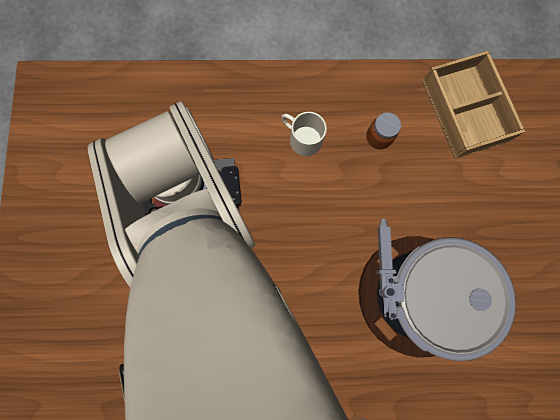

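Call:
servo_tool:
  plan:
    - [[0,0,0,0,0,0,6],[0,0,0,0,0,0,6],[0,0,0,0,0,0,6],[0,0,0,0,0,0,6],[0,0,0,0,0,0,6],[0,0,0,0,0,0,6]]

```text
t: 27.88
ee_pos: [555.8, 292.5, 172.9]
orientation: [1.135, 1.255, -1.136]
ft_force: [0.3, -1.0, -0.6]
width: 60.1
```

Run:
```python
from h import *
st();print(ctrl.close_job())
```

```text
t 27.88 pos [555.8 292.5 172.9] psi 0.0998 tilt [-0.001 -0.    -1.   ] F [ 0.3 -1.  -0.6] M [-0.02  0.17 -0.01] w 60.1 cmd [5.56004e+02 2.92970e+02 2.99750e+01 1.00000e-01] q [ 0.47  0.46  1.65 -0.    1.03  1.94]
the job is handed in; nothing more can be done
None
```

The lever is home and the bar is back on its mat. I handed the job in at 27.9 s, and the hand-in gave no verdict.

- **Fitting the bar:** I slid it over the lever until it met the collar, with about 8 N of contact.
- **Swing and press:** I swung the lever past dead centre to about 1.20 rad by tool position (at most 13.6 N sideways at the gripper). I then pressed it on its stop at 11–12.5 N for about 0.7 s.
- **Return:** I drew the bar off with no noticeable force and set it down gently, touching the mat at about 5 N.

**Last checks:**
- After I drew the bar off, the pictures show the lever at home. They also show the bar lying lengthwise on the mat, and the mug, jar and spoon look unmoved.
- The gripper is clear of everything.

**What disagreed:**
- **Missed first grasp:** the fingers closed above the bar. Both cameras put the fingertips about 14 mm behind the TCP, not 14 mm ahead as stated. I lowered the grasp about 26 mm, and the second grip held (27.9 mm wide).
- **Camera mismatch:** the scene and top cameras differed by about 2–3 mm on the lever, so I used a compromise between them, which fitted.
- **Not measured directly:** the contact force in the socket and the lever angle. I inferred both from the wrist force and the tool position.

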